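# Put the mending things away in the swing-tray cupboard

### The job

Put the mending things away: open the door of the small wooden cupboard by its handle and swing its long tray out by the knob, then set every reel of thread, the tape measure and the purple clothes brush that are out on the worktop down on the tray. Push the tray's free end so that it swings fully home with everything on it, and only then shut the door fully. Leave the clothes pegs, the sink plug and the other things where they stand.

Things in the scene. Friction and masses are not known exactly. Their poses are not given: they have to be found in the camera images.
- cupboard: fixed low wooden cupboard, 150 deep (x) x 350 wide (y) x 100 mm high, walls 10 mm; its front looks to its own -x, towards the robot. Origin: centre of its underside, x to its back, y to the left as the robot sees it. Its top is cut away over the front right corner (own x -75 to -15, y -165 to -37 mm) so that the tray's knob can be reached from above. Place and yaw vary.
- door (a joint): cupboard door, 346 wide, 12 thick, z 4 to 98 mm, hinged on an upright axis at the cupboard's front left edge; 0 = shut, grows as it swings out towards the robot and on to the left (clockwise from above), stops at 1.75 rad; stays where it is left, takes about 0.3 N at the handle. It needs 1.5 rad or more to leave the tray room.
- door_hinge (a point): point on the upright hinge axis of the door, 75 mm above the worktop
- door_handle (a point): on the axis of the door's handle, an upright round steel peg of 10 mm diameter, 35 mm in front of the door's face (centre to face), 290 mm along the door from its hinge; the peg stands free from z = 40 to 93 mm on an arm at z = 33 mm; this point is at z = 75 mm. Take it from above.
- tray (a joint): long white metal swing tray in the cupboard, pivoted on an upright post at its front left corner; 0 = home, grows as its free (right) end swings out towards the robot (clockwise from above), stops at 1.25 rad, pointing at the robot; stays where it is left, takes about 0.5 N at the knob. At 1.1 rad or more nearly all of it is clear of the cupboard's top.
- tray_pivot (a point): point on the upright pivot axis of the tray, 68 mm above the worktop
- tray_knob (a point): on the axis of the tray's knob, an upright round steel post of 12 mm diameter (15 mm at its head) on the front rim, 250 mm from the pivot, so near the free end; it rises from the rim (z = 36 mm) to z = 84 mm; this point is at z = 68 mm. With the tray home it stands 22 mm behind the cupboard's front plane.
- tray_floor (a point): centre of the tray's floor (top face), 20 mm above the worktop. Axes turn with the tray: y towards the pivot end, x from the front rim (with the knob) to the back rim; at tray = 0 they are the cupboard's. The floor inside the rim is 112 (x) x 280 mm (y), the rim rises 16 mm above it. The pivot axis is at own x = -52, y = +136 mm, the knob at x = -53, y = -114 mm.
- reel_a: reel of thread: a spool with wooden flanges, 28 mm diameter, 39 mm high, about 30 g, starts standing on end. Origin: centre of its underside; z runs up along the reel's axis. May be absent. To be put away.
- reel_b: reel of thread: a spool with wooden flanges, 28 mm diameter, 39 mm high, about 30 g, starts standing on end. Origin: centre of its underside; z runs up along the reel's axis. May be absent. To be put away.
- reel_c: reel of thread: a spool with wooden flanges, 28 mm diameter, 39 mm high, about 30 g, starts standing on end. Origin: centre of its underside; z runs up along the reel's axis. May be absent. To be put away.
- tape_measure: steel tape measure in a yellow case, standing on its edge; box of 63 (x) x 36 (y) x 52 mm whose centre lies at own x = -7.5 mm, about 140 g; origin on its underside. Grasp across y. May be absent. To be put away.
- clothes_brush: purple oval clothes brush lying bristles down, 30 (x) x 85 (y) x 23 mm, about 70 g; origin: centre of its underside. Grasp across x. May be absent. To be put away.
- sink_plug: black rubber sink plug, 56 mm diameter, 32 mm high; origin: centre of its underside. Leave alone.
- peg_a: wooden clothes peg, 23 x 73 x 11 mm, origin: centre of its underside. Leave alone.
- peg_b: wooden clothes peg, 70 x 44 x 11 mm (spread), origin: centre of its underside. Leave alone.
- soap_pump: pump bottle of hand soap, 48 x 75 x 187 mm, origin: centre of its underside. Leave alone.
Not all that is in view belongs to the job. Of the things shaped like the reel_c, the wooden one is meant.

How it is judged:
By the outcome, as a careful person would: the job done as asked, in the order asked, and still so for the second after the job is handed in, with the robot touching nothing.
Of reel_a, reel_b, reel_c, tape_measure, clothes_brush only 3 to 5 are there at a start; the rules pass over those that are not, and their reading is None.
At some moment in a run one of tape_measure, clothes_brush may be knocked a few centimetres aside while the robot is not near it.
Once in a run the grip may slacken for a moment while it holds something.
It also fails if it takes over 210 s, if anything falls off the work surface, if the arm or the gripper's body presses on something with over 40 N, if the wrist force passes 120 N, or if a joint passes its speed limit or range.

### The arm

A 6-joint arm with a two-finger parallel gripper is mounted at the origin on a cart in front of the work surface, level with it; the furniture and walls round the work are solid. World frame = base frame: x ahead of the robot, y to its left, z up, the work surface at z = 0. Lengths are in m, angles in rad, forces in N, time in s.
With the tool pointing down it reaches from about 0.325 to 0.85 m from the base axis. Payload 4.4 kg.
Tool frame: the origin (TCP) lies on the mounting face of the last link; the fingertips stand 199 mm ahead of it and the grasp point (between the pads) lies 180 mm ahead of it; z points along the fingers, y is the direction in which the jaws open and shut (so a half turn about z gives the same grasp; the last joint's range is limited). The gripper opens to 94 mm and grips with 3 to 60 N. Pads are 16 mm wide; open, the fingers measure 119 mm over their backs; the gripper's body (75 mm by 177 mm) begins 78 mm behind the grasp point.
Start: joints at [1.03, 0.207, 1.542, -0, 1.393, -0.15], TCP at [0.219, 0.532, 0.405] pointing down, gripper open.
Joint ranges: [-2.73, 2.73], [-0.86, 2.22], [0.23, 2.46], [-1.11, 4.25], [0.08, 2.63], [-2.82, 2.82]. Speed limits (rad/s): [2.79, 2.79, 3.14, 3.14, 3.14, 3.14].

### API

Orientations are given as a rotation vector (axis times angle).
In Python, from bench import robot gives the robot as it stands. The module is installed in compiled form; this text tells all that it offers.
- The arm moves only by the tool play_rows, never from a script. Its arguments are lists of equal length, an entry for each row: "travel": the shift along the tool's x, y, z in units of 30 mm (1.0 is 30 mm), a list of three; "turn": the turn about the tool's z in units of 10 degrees (1.0 is 10 degrees). A call has exactly 8 rows; each row shifts and turns the pose as measured when the row begins, along the tool's axes as they then stand; what a row does not reach is not made up. A row lasts 1/8 s, in which the tool goes at most 62.5 mm and 10.7 degrees, less where a joint would pass 70% of its speed; a pose out of reach is approached as far as the arm can. A call is refused whole if a number of a shift passes 1 or a number of a turn 1, either way. A call with a gripper value outside its range is refused whole. "grip" is the closure, from 0 (fully open) to 1 (shut), set as the call begins (left out, the last holds). The fingers move at their own pace and stop on an object; "newtons" is the grip in N (left out, the last holds). Time passes only in rows, so rows that do not move let the fingers close, or fill a call up. It gives the time, the measured TCP pose, the force and the opening at its end, in the units of the state.
- robot.observe(): the state, without advancing time (a new reading comes with each control period).
- robot.grab_frame(name): name is "scene" or "top"; returns a dict with "img" (420x560x3 uint8, red, green, blue), "z_map" (420x560 float32, m along the optical axis (not along the pixel's ray), 0 where there is no reading), "fx", "fy", "cx", "cy" (pixels), "position" and "attitude" of the camera in the world. Camera axes: x right, y up, looking along -z (the intrinsics and any distortion apply to the point x, -y, -z); pixel columns grow to the right and rows downward; lengths in m; the calibration is good to about 2 mm. A picture is of the moment at which its call begins.
- robot.hand_in(): hands the job in, once; it reports no verdict.
Trained networks look in a picture, given as the dict that the camera call returned (one of the last four; its "shot" number tells which), for a name from the list of things; names that differ only in an ending like _2 or _b are one class to them, and where a whole thing is asked for, a point or a joint stands for the part that bears it (a point fixed in the world has none). Each returns a list of dicts, best first, with "score" (0 to 1); they miss things now and then, are a little off and sometimes report something else, mostly with a low value. They report only what shows in the picture. A call takes as long as a camera call. They do not tell look-alikes from the thing itself.
- robot.search_frame(picture, thing): "at" ([x, y, z] in m, in world coordinates, good to about 4 mm: the middle of the surface that is visible of it).
- robot.masks_of(picture, thing): "region" (420x560 bool, what is visible of it).
- robot.spot_point(picture, thing): "at" ([x, y, z] in m, in world coordinates, good to about 4 mm: a listed point, or the origin of a listed thing).
The state is a dict: "time": time; "qpos": joint angles; "dq": joint speeds; "joint_torque": joint torques, N m; "tcp_pos": TCP position; "orientation": TCP orientation; "contact_force": force on the tool from outside, world axes, zero at the start; "wrist_torque": the same for the moment, N m; "finger_gap": finger opening in m.
Only numpy, scipy, OpenCV 4.12 (cv2) and the standard library are available. Lean on these libraries where they do the work, as an engineer would, in place of code of your own. Each camera call takes 0.05 s, during which the arm holds its last target.

## Working session

There is one attempt and no reset: what is moved stays moved. The work goes in short steps, Python scripts to look and compute and a tool call to move; the robot and the scene stay as the last step left them, time stands still between calls to the robot, and variables do not carry over. Pictures are saved under pics/ and viewed, and the job is handed in when it is done.

Besides the shell and the picture viewer there is one more tool, called as name(argument=value, ...), one argument or row to a line, values as JSON. play_rows: Moves the arm, as the interface text tells. Its arguments: {"type":"object","properties":{"travel":{"type":"array"},"turn":{"type":"array"},"grip":{"type":"number"},"newtons":{"type":"number"}},"required":["travel","turn"]}

```bash
ls; mkdir -p pics
cat > h.py <<'E'
import numpy as np, cv2
from bench import robot
from scipy.spatial.transform import Rotation as R
def Rc(f):
    a=np.array(f["attitude"],float)
    if a.shape==(3,3): return a
    if a.size==3: return R.from_rotvec(a).as_matrix()
    return R.from_quat(a).as_matrix()
def px2w(f,u,v,z=None):
    """z None: use depth; else intersect with world plane z"""
    d=np.array([(u-f["cx"])/f["fx"],-(v-f["cy"])/f["fy"],-1.0])
    d=Rc(f)@d; p=np.array(f["position"])
    if z is None: s=f["z_map"][int(round(v)),int(round(u))]
    else: s=(z-p[2])/d[2]
    return p+s*d
def cloud(f):
    v,u=np.mgrid[0:420,0:560]; z=f["z_map"]
    d=np.stack([(u-f["cx"])/f["fx"]*z,-(v-f["cy"])/f["fy"]*z,-z],-1)
    return d@Rc(f).T+np.array(f["position"])
def w2px(f,p):
    q=Rc(f).T@(np.array(p)-np.array(f["position"]))
    return f["cx"]-f["fx"]*q[0]/q[2], f["cy"]+f["fy"]*q[1]/q[2]
def save(f,n): cv2.imwrite("pics/"+n,cv2.cvtColor(f["img"],cv2.COLOR_RGB2BGR))
E
python3 - <<'E'
from h import *
np.set_printoptions(precision=4,suppress=True)
s=robot.observe(); print(s)
for n in ("scene","top"):
    f=robot.grab_frame(n); save(f,n+"0.png"); print(n,{k:v for k,v in f.items() if k not in("img","z_map")})
    for t in "door_hinge door_handle tray_pivot tray_knob tray_floor reel_a reel_b reel_c tape_measure clothes_brush sink_plug peg_a peg_b soap_pump cupboard".split():
        for r in robot.spot_point(f,t)[:4]: print(t,round(r["score"],2),np.array(r["at"]), np.round(w2px(f,r["at"])), {k:v for k,v in r.items() if k not in("score","at")})
E
```

```text
pics
{'time': 0.0, 'qpos': array([ 1.0295,  0.2074,  1.543 , -0.    ,  1.3935, -0.1505]), 'dq': array([ 0.0006,  0.0008, -0.0017,  0.0005, -0.0005,  0.0019]), 'joint_torque': array([  0.0023, -37.0873, -28.1422,   0.07  ,   0.0358,  -0.0002]), 'tcp_pos': array([0.2189, 0.5313, 0.4035]), 'orientation': array([-0.6098, -3.0811,  0.0033]), 'contact_force': array([0.3878, 0.3707, 0.2756]), 'wrist_torque': array([-0.0131, -0.0011, -0.0034]), 'finger_gap': 0.09421004981638195}
scene {'fx': 535.8946388115622, 'fy': 535.8946388115622, 'cx': 281.46167991756664, 'cy': 217.16358599407357, 'position': array([-0.1365, -0.858 ,  0.7973]), 'attitude': array([ 0.9413, -0.3613, -0.6308]), 'shot': 1}
door_hinge 0.79 [0.6554 0.249  0.0757] [240. 167.] {}
door_handle 0.89 [ 0.5863 -0.0353  0.074 ] [286. 219.] {}
tray_knob 0.72 [ 0.6597 -0.028   0.0646] [306. 211.] {}
tray_floor 0.91 [0.7213 0.0861 0.0189] [294. 200.] {}
reel_a 0.72 [ 0.4864 -0.2169  0.0006] [304. 298.] {}
reel_a 0.7 [ 0.5038 -0.1419 -0.0028] [288. 278.] {}
reel_a 0.56 [ 0.565  -0.2217 -0.0007] [331. 284.] {}
reel_b 0.72 [ 0.4864 -0.2169
[... 1649 characters left out ...]
58 [ 0.6486 -0.2332  0.0004] [367. 176.] {}
reel_c 0.49 [ 0.4863 -0.2186  0.0016] [365. 243.] {}
reel_c 0.42 [ 0.564  -0.2242 -0.0022] [365. 211.] {}
tape_measure 0.59 [ 0.5747 -0.2966  0.0017] [395. 205.] {}
clothes_brush 0.87 [ 0.4029 -0.1261 -0.0024] [327. 280.] {}
clothes_brush 0.66 [ 0.4985 -0.304   0.0023] [401. 237.] {}
sink_plug 0.55 [ 0.4967 -0.3069  0.0059] [402. 238.] {}
peg_a 0.75 [ 0.3936 -0.2205  0.0002] [368. 283.] {}
peg_a 0.56 [ 0.6469 -0.2355  0.0004] [368. 177.] {}
peg_b 0.75 [ 0.3936 -0.2205  0.0002] [368. 283.] {}
peg_b 0.56 [ 0.6469 -0.2355  0.0004] [368. 177.] {}
soap_pump 0.61 [ 0.71   -0.3139  0.0024] [398. 151.] {}
cupboard 0.64 [0.7164 0.0684 0.0029] [242. 152.] {}
```

View pics/scene0.png

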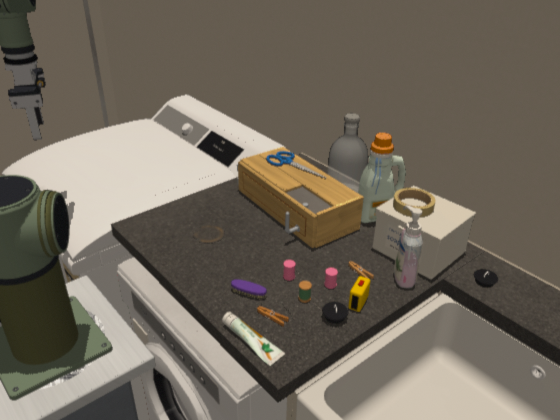

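View pics/top0.png

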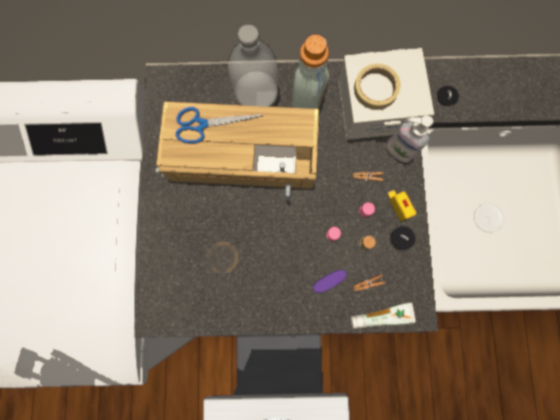

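Run:
```python
import cv2
a=cv2.imread('pics/scene0.png')[230:350,220:420]; cv2.imwrite('pics/sc_z.png',cv2.resize(a,None,fx=4,fy=4,interpolation=cv2.INTER_CUBIC))
a=cv2.imread('pics/top0.png')[130:310,130:430]; cv2.imwrite('pics/top_z.png',cv2.resize(a,None,fx=2.6,fy=2.6,interpolation=cv2.INTER_CUBIC))
```

```text
(no output)
```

View pics/sc_z.png

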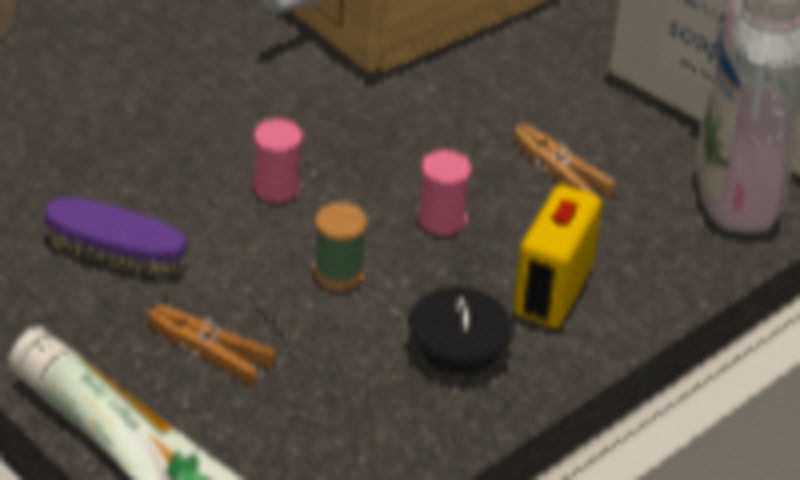

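View pics/top_z.png

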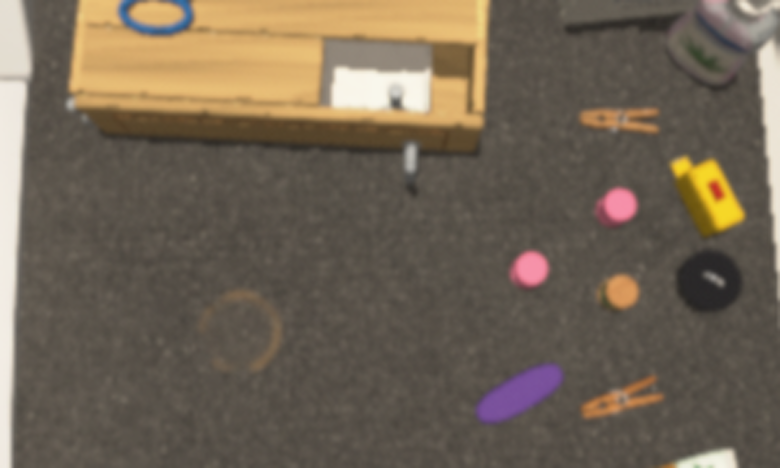

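The scene holds one wooden-flanged reel with green thread at top-image (369,242), the brush at (330,281) and the tape at (403,205). The two plain pink cylinders at (334,234) and (368,209) have no wooden flanges, so they are look-alikes and stay put. The door handle is at (287,196). Next I'll measure the poses precisely.

Run:
```python
from h import *
np.set_printoptions(precision=4,suppress=True)
ft=robot.grab_frame("top"); fs=robot.grab_frame("scene")
for n,f in (("top",ft),("scene",fs)):
    P=cloud(f)
    m=(abs(P[...,2]-0.1)<0.006)&(P[...,0]>.55)&(P[...,0]<.85)&(P[...,1]>-.15)&(P[...,1]<.3)&(f["z_map"]>0)
    k=P[m][:,:2].astype(np.float32); r=cv2.minAreaRect(k); print(n,"top z",np.median(P[m][:,2]),r,cv2.boxPoints(r))
    for t in ("tape_measure","clothes_brush","reel_c","door_handle","tray_knob"):
        for r in robot.masks_of(f,t)[:4]:
            mm=r["region"]&(f["z_map"]>0); q=P[mm]; 
            if len(q)<5: continue
            zt=np.percentile(q[:,2],90); tp=q[q[:,2]>zt-.008]
            rc=cv2.minAreaRect(tp[:,:2].astype(np.float32))
            print(n,t,round(r["score"],2),len(q),"ztop",round(zt,4),"c",np.array(rc[0]),"sz",np.array(rc[1]),"ang",round(rc[2],1),"mean",tp.mean(0),"rgb",f["img"][mm].mean(0).round(), "topdom",np.median(f["img"][mm&(P[...,2]>zt-.006)],axis=0))
```

```text
top top z 0.09956867229730304 ((0.7285499572753906, 0.06485675275325775), (0.3572039008140564, 0.2543815076351166), 84.49443054199219) [[ 0.5848 -0.1007]
 [ 0.838  -0.1251]
 [ 0.8723  0.2304]
 [ 0.6191  0.2548]]
top tape_measure 0.71 480 ztop 0.0538 c [ 0.5689 -0.3038] sz [0.0595 0.0279] ang 20.6 mean [ 0.5685 -0.303   0.0518] rgb [194. 155.  34.] topdom [234.5 191.   39. ]
top clothes_brush 0.71 439 ztop 0.024 c [ 0.4018 -0.1294] sz [0.0289 0.0835] ang 24.9 mean [ 0.4018 -0.1294  0.0219] rgb [115.  79. 144.] topdom [121.  80. 154.]
top clothes_brush 0.32 1056 ztop 0.0352 c [ 0.6675 -0.0312] sz [0.0483 0.1   ] ang 33.2 mean [ 0.6647 -0.0329  0.0575] rgb [194. 186. 172.] topdom [212.5 206.  185. ]
top reel_c 0.6 145 ztop 0.041 c [ 0.5087 -0.1429] sz [0.0256 0.027 ] ang 18.1 mean [ 0.5086 -0.1425  0.039 ] rgb [223. 129. 148.] topdom [243.5 143.  165. ]
top reel_c 0.5 179 ztop 0.0113 c [ 0.3961 -0.2191] sz [0.0197 0.071 ] ang 12.7 mean [ 0.3943 -0.2192  0.0091] rgb [167. 117.  76.] topdom [172. 119.  72.]
top reel_c 0.48 140 ztop 0.0404 c [ 0.5628 -0.2219] sz [0.0257 0.0253] ang 1.0 mea
[... 1664 characters left out ...]
[ 0.5055 -0.143   0.0382] rgb [148.  75.  90.] topdom [219.  108.5 132. ]
scene reel_c 0.68 222 ztop 0.0398 c [ 0.5621 -0.2228] sz [0.0275 0.0252] ang 31.1 mean [ 0.5602 -0.2238  0.0382] rgb [150.  76.  91.] topdom [221. 111. 135.]
scene door_handle 0.98 2666 ztop 0.0965 c [0.6187 0.0715] sz [0.344  0.0537] ang 84.9 mean [0.6331 0.058  0.0957] rgb [98. 77. 46.] topdom [151. 119.  67.]
scene tray_knob 0.88 484 ztop 0.0236 c [0.7214 0.0077] sz [0.2501 0.0924] ang 62.0 mean [0.7456 0.0544 0.0232] rgb [117. 107.  94.] topdom [113. 104.  93.]
scene tray_knob 0.67 7600 ztop 0.1016 c [0.6923 0.0721] sz [0.3601 0.2047] ang 86.0 mean [0.7113 0.0641 0.1003] rgb [129. 103.  65.] topdom [185. 144.  82.]
```

play_rows(
  travel=[
    [-1,-1,0],
    [-1,-1,0],
    [-1,-1,0],
    [-1,-1,0],
    [-1,-1,0],
    [-1,-1,0],
    [-1,-1,0],
    [0,0,0],
  ],
  turn=[-1,-1,-0.24,0,0,0,0,0],
  grip=0.6,
  newtons=15,
)

```text
time: 3.2
tcp_pos: [0.4144, 0.3017, 0.4056]
orientation: [-0.025, 3.138, 0.004]
contact_force: [-0.5, 0.1, -0.3]
finger_gap: 0.0377
```

Run:
```python
from h import *
np.set_printoptions(precision=4,suppress=True)
for n in("top","scene"):
    f=robot.grab_frame(n);P=cloud(f)
    for lo,hi in((.085,.1),(.045,.085)):
        m=(P[...,2]>lo)&(P[...,2]<hi)&(P[...,0]>.56)&(P[...,0]<.602)&(P[...,1]>-.07)&(P[...,1]<0)
        print(n,lo,m.sum(),P[m].mean(0),P[m].min(0),P[m].max(0))
    m=(abs(P[...,2]-.097)<.006)&(P[...,0]>.6)&(P[...,0]<.85)&(P[...,1]>-.15)&(P[...,1]<.28)
    # front edge per y bin
    ys=np.arange(-.08,.24,.02); q=P[m]; e=[]
    for y in ys:
        s=q[abs(q[:,1]-y)<.01]; e.append(np.percentile(s[:,0],1) if len(s)>10 else np.nan)
    e=np.array(e);print(e); ok=~np.isnan(e); c=np.polyfit(ys[ok],e[ok],1);print("front line x=a*y+b",c,np.degrees(np.arctan(c[0])))
```

```text
top 0.085 18 [ 0.5901 -0.0381  0.0902] [ 0.586  -0.0415  0.0852] [ 0.5941 -0.0348  0.0936]
top 0.045 13 [ 0.5868 -0.0382  0.064 ] [ 0.5858 -0.042   0.0478] [ 0.5878 -0.0349  0.0791]
[0.623  0.6244 0.6261 0.6275 0.6293 0.6302 0.6326 0.6338 0.6353 0.6369
 0.6382 0.6398 0.6408 0.6425 0.6443 0.6459]
front line x=a*y+b [0.0759 0.6291] 4.339187180129914
scene 0.085 15 [ 0.5875 -0.0381  0.0895] [ 0.5825 -0.0419  0.0851] [ 0.5921 -0.0319  0.0932]
scene 0.045 55 [ 0.5857 -0.039   0.0667] [ 0.581  -0.0442  0.0462] [ 0.5918 -0.033   0.0834]
[0.6185 0.6209 0.6224 0.6235 0.6242 0.6262 0.6281 0.6294 0.6313 0.6331
 0.6345 0.637  0.6361 0.6392 0.6405 0.642 ]
front line x=a*y+b [0.0774 0.625 ] 4.4231314074234716
```

play_rows(
  travel=[
    [-1,-1,0.7],
    [-1,-1,0.7],
    [-1,-1,0.7],
    [-1,-1,0.7],
    [-1,-1,0.5],
    [-0.5,-1,0.5],
    [0,-1,0],
    [0,0,0],
  ],
  turn=[0,0,0,0,0,0,0,0],
)

```text
time: 4.3
tcp_pos: [0.5838, 0.1051, 0.288]
orientation: [-0.06, 3.138, 0.016]
contact_force: [0.2, 0.3, 0.0]
finger_gap: 0.0377
```

play_rows(
  travel=[
    [0,-1,-0.5],
    [0,-1,0],
    [0,-1,0],
    [0,-1,0],
    [0,-0.7,0],
    [0,0,0.3],
    [0,0,0],
    [0,0,0],
  ],
  turn=[0,0,0,0,0,0,0,0],
)

```text
time: 5.3
tcp_pos: [0.5888, -0.0249, 0.2929]
orientation: [-0.085, 3.137, 0.026]
contact_force: [0.8, 0.4, 0.9]
finger_gap: 0.0373
```

```bash
cat >> h.py <<'E'
def st(goal=None,yaw=None):
    s=robot.observe(); M=R.from_rotvec(s["orientation"]).as_matrix(); g=s["tcp_pos"]+.18*M[:,2]
    y=np.degrees(np.arctan2(M[1,1],M[0,1]))
    print("t",round(s["time"],2),"grasp",g.round(4),"jaw yaw",round(y,1),"tilt z",M[:,2].round(3),"gap",round(s["finger_gap"],4),"F",s["contact_force"].round(1))
    if goal is not None:
        d=np.array(goal)-g
        print(" units to goal",(M.T@d/.03).round(2), "q",s["qpos"].round(2))
    if yaw is not None:
        e=(y-yaw+90)%180-90; print(" turn units",round(e/10,2))
    return s,M,g
E
python3 -c "
from h import *
st([.589,-.038,.074],90)"
```

```text
t 5.3 grasp [ 0.5892 -0.0219  0.1129] jaw yaw 93.1 tilt z [ 0.003  0.017 -1.   ] gap 0.0373 F [0.8 0.4 0.9]
 units to goal [ 0.04 -0.56  1.29] q [-0.19  0.35  1.61  0.02  1.19 -1.83]
 turn units 0.31
```

play_rows(
  travel=[
    [0.04,-0.58,0],
    [0,0,0],
    [0,0,0.4],
    [0,0,0.5],
    [0,0,0.3],
    [0,0,0.1],
    [0,0,0],
    [0,0,0],
  ],
  turn=[0.3,0,0,0,0,0,0,0],
)

```text
time: 6.3
tcp_pos: [0.5883, -0.0416, 0.2497]
orientation: [0.001, 3.141, 0.027]
contact_force: [-0.3, 0.6, -0.1]
finger_gap: 0.0377
```

```bash
python3 -c "
from h import *
st([.589,-.038,.074],90)
f=robot.grab_frame('scene');save(f,'s1.png')
import cv2
cv2.imwrite('pics/s1z.png',cv2.resize(cv2.imread('pics/s1.png')[120:300,200:400],None,fx=4,fy=4)[:600])"
```

```text
t 6.3 grasp [ 0.5883 -0.0385  0.0698] jaw yaw 90.0 tilt z [ 0.001  0.017 -1.   ] gap 0.0377 F [-0.3  0.6 -0.1]
 units to goal [-0.02  0.02 -0.14] q [-0.22  0.41  1.63  0.02  1.11 -1.8 ]
 turn units -0.0
```

View pics/s1z.png

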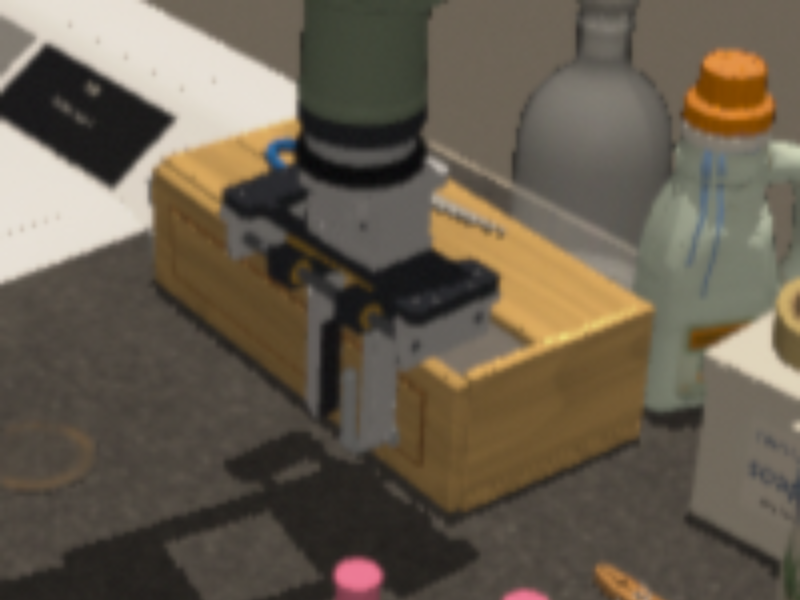

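The jaws straddle the handle peg. Closing, then working out the arc.

play_rows(
  travel=[
    [0,0,0],
    [0,0,0],
    [0,0,0],
    [0,0,0],
    [0,0,0],
    [0,0,0],
    [0,0,0],
    [0,0,0],
  ],
  turn=[0,0,0,0,0,0,0,0],
  grip=1,
  newtons=10,
)

```text
time: 7.35
tcp_pos: [0.5886, -0.0402, 0.2508]
orientation: [0.001, 3.139, 0.032]
contact_force: [0.2, 1.7, -0.9]
finger_gap: 0.0104
```

```bash
python3 -c "
from h import *
st()
H=np.array([.653,.2485]);v=np.array([.589,-.038])-H
p=v+H;o=p
for k in range(1,20):
    a=-.09*k;q=H+np.array([[np.cos(a),-np.sin(a)],[np.sin(a),np.cos(a)]])@v
    d=(q-p)/.03; print(k,round(-a,2),q.round(3),'tool x,y units',(-d[0]).round(2),d[1].round(2)); p=q"
```

```text
t 7.35 grasp [ 0.5891 -0.0365  0.0709] jaw yaw 90.0 tilt z [ 0.003  0.021 -1.   ] gap 0.0104 F [ 0.2  1.7 -0.9]
1 0.09 [ 0.564 -0.031] tool x,y units 0.85 0.23
2 0.18 [ 0.539 -0.022] tool x,y units 0.83 0.31
3 0.27 [ 0.515 -0.011] tool x,y units 0.79 0.38
4 0.36 [0.492 0.003] tool x,y units 0.76 0.45
5 0.45 [0.471 0.018] tool x,y units 0.71 0.51
6 0.54 [0.451 0.036] tool x,y units 0.66 0.58
7 0.63 [0.432 0.055] tool x,y units 0.61 0.63
8 0.72 [0.416 0.075] tool x,y units 0.55 0.69
9 0.81 [0.401 0.097] tool x,y units 0.49 0.73
10 0.9 [0.389 0.121] tool x,y units 0.42 0.77
11 0.99 [0.378 0.145] tool x,y units 0.35 0.81
12 1.08 [0.37 0.17] tool x,y units 0.27 0.84
13 1.17 [0.364 0.196] tool x,y units 0.2 0.86
14 1.26 [0.361 0.222] tool x,y units 0.12 0.87
15 1.35 [0.359 0.248] tool x,y units 0.04 0.88
16 1.44 [0.361 0.275] tool x,y units -0.04 0.88
17 1.53 [0.364 0.301] tool x,y units -0.12 0.87
18 1.62 [0.37  0.327] tool x,y units -0.2 0.86
19 1.71 [0.378 0.352] tool x,y units -0.27 0.84
```

play_rows(
  travel=[
    [0.85,0.23,0],
    [0.83,0.31,0],
    [0.79,0.38,0],
    [0.76,0.45,0],
    [0.71,0.51,0],
    [0.66,0.58,0],
    [0.61,0.63,0],
    [0.3,0.35,0],
  ],
  turn=[0,0,0,0,0,0,0,0],
)

```text
time: 8.35
tcp_pos: [0.4208, 0.0648, 0.2511]
orientation: [0.011, 3.13, 0.034]
contact_force: [3.1, 0.8, -5.7]
finger_gap: 0.0102
```

```bash
python3 -c "
from h import *
s,M,g=st()
H=np.array([.653,.2485]);v=np.array([.589,-.038])-H
w=g[:2]-H; print('r',np.hypot(*w),'angle',np.arctan2(*v[::-1])-np.arctan2(*w[::-1]))
p=g[:2];
a0=np.arctan2(*w[::-1]); r=np.hypot(*v)
for k in range(1,12):
    a=a0-.09*k;q=H+r*np.array([np.cos(a),np.sin(a)])
    d=M.T@np.array([*(q-p),0])/.03; print(k,q.round(3),d.round(2)); p=q"
```

```text
t 8.35 grasp [0.423  0.0686 0.0712] jaw yaw 89.6 tilt z [ 0.012  0.021 -1.   ] gap 0.0102 F [ 3.1  0.8 -5.7]
r 0.29200011921777613 angle 0.6874541523121076
1 [0.406 0.089] [0.56 0.68 0.01]
2 [0.393 0.112] [0.45 0.76 0.01]
3 [0.382 0.136] [0.38 0.79 0.01]
4 [0.373 0.161] [0.31 0.83 0.01]
5 [0.366 0.186] [0.23 0.85 0.02]
6 [0.362 0.212] [0.15 0.87 0.02]
7 [0.36  0.239] [0.08 0.88 0.02]
8 [0.36  0.265] [-0.    0.88  0.02]
9 [0.363 0.291] [-0.08  0.88  0.02]
10 [0.368 0.317] [-0.16  0.87  0.02]
11 [0.375 0.343] [-0.24  0.85  0.02]
```

play_rows(
  travel=[
    [0.54,0.68,0],
    [0.45,0.76,0],
    [0.38,0.79,0],
    [0.31,0.83,0],
    [0.23,0.85,0],
    [0.15,0.87,0],
    [0.08,0.88,0],
    [0,0.88,0],
  ],
  turn=[0,0,0,0,0,0,0,0],
)

```text
time: 9.35
tcp_pos: [0.3579, 0.2634, 0.2514]
orientation: [0.015, 3.125, 0.017]
contact_force: [3.2, 0.3, -4.5]
finger_gap: 0.0097
```

```bash
cat > arc.py <<'E'
from h import *
import sys
H=np.array([.653,.2485]);v=np.array([.589,-.038])-H
s,M,g=st()
w=g[:2]-H; print('r',np.hypot(*w),'angle',(np.arctan2(*v[::-1])-np.arctan2(*w[::-1])+6.283)%6.283)
p=g[:2]; a0=np.arctan2(*w[::-1]); r=np.hypot(*v)
sg=float(sys.argv[1])
for k in range(1,10):
    a=a0-sg*k;q=H+r*np.array([np.cos(a),np.sin(a)])
    d=M.T@np.array([*(q-p),0])/.03; print(k,q.round(3),d.round(2)); p=q
E
python3 arc.py .09
```

```text
t 9.35 grasp [0.3608 0.2653 0.0715] jaw yaw 89.4 tilt z [ 0.016  0.01  -1.   ] gap 0.0097 F [ 3.2  0.3 -4.5]
r 0.2926960876969901 angle 1.4081311674829395
1 [0.363 0.292] [-0.05  0.88  0.01]
2 [0.368 0.318] [-0.16  0.87  0.01]
3 [0.375 0.343] [-0.24  0.85  0.01]
4 [0.385 0.367] [-0.31  0.82  0.01]
5 [0.396 0.391] [-0.38  0.79  0.01]
6 [0.41  0.414] [-0.45  0.75  0.02]
7 [0.426 0.435] [-0.52  0.71  0.02]
8 [0.444 0.454] [-0.58  0.66  0.02]
9 [0.463 0.472] [-0.64  0.61  0.02]
```

play_rows(
  travel=[
    [-0.05,0.88,0],
    [-0.16,0.87,0],
    [-0.24,0.85,0],
    [0,0,0],
    [0,0,0],
    [0,0,0],
    [0,0,0],
    [0,0,0],
  ],
  turn=[0,0,0,0,0,0,0,0],
)

```text
time: 10.35
tcp_pos: [0.3731, 0.3413, 0.2517]
orientation: [0.013, 3.126, 0.003]
contact_force: [-1.0, -0.1, -0.3]
finger_gap: 0.0097
```

play_rows(
  travel=[
    [0,0,0],
    [0,0,0],
    [0,0,0],
    [0,0,0],
    [0,0,-0.7],
    [0,0,-1],
    [0,0,-1],
    [0,0,0],
  ],
  turn=[0,0,0,0,0,0,0,0],
  grip=0.68,
)

```text
time: 11.35
tcp_pos: [0.3722, 0.3405, 0.3343]
orientation: [0.014, 3.125, 0.001]
contact_force: [0.6, -0.1, 0.5]
finger_gap: 0.0301
```

```bash
python3 -c "
from h import *
np.set_printoptions(precision=4,suppress=True)
st([.658,-.026,.135],85)
for n in ('scene','top'):
  f=robot.grab_frame(n);save(f,n+'2.png')
  for t in ('tray_knob','tray_pivot','door_handle','tray_floor','door_hinge'):
    print(n,t,[(round(r['score'],2),np.array(r['at'])) for r in robot.spot_point(f,t)[:2]])
  P=cloud(f); m=(P[...,2]>.06)&(P[...,2]<.088)&(abs(P[...,0]-.657)<.025)&(abs(P[...,1]+.027)<.03)
  print(m.sum(),P[m].mean(0),P[m].min(0),P[m].max(0))
"
```

```text
t 11.35 grasp [0.3752 0.3406 0.1544] jaw yaw 89.5 tilt z [ 0.016  0.001 -1.   ] gap 0.0301 F [ 0.6 -0.1  0.5]
 units to goal [ -9.52 -12.14   0.79] q [ 0.57  0.13  1.79 -0.01  1.21 -0.99]
 turn units 0.45
scene tray_knob [(0.88, array([ 0.6624, -0.0254,  0.0637]))]
scene tray_pivot [(0.88, array([0.6785, 0.2232, 0.0676])), (0.16, array([ 0.7152, -0.3157,  0.002 ]))]
scene door_handle [(0.89, array([0.3712, 0.3413, 0.071 ]))]
scene tray_floor [(0.89, array([0.717 , 0.0817, 0.0203]))]
scene door_hinge [(0.37, array([ 0.4962, -0.3043,  0.0037]))]
50 [ 0.6553 -0.0283  0.075 ] [ 0.6478 -0.0347  0.0605] [ 0.6631 -0.0189  0.0864]
top tray_knob [(0.83, array([ 0.6559, -0.0303,  0.0672]))]
top tray_pivot [(0.77, array([0.6754, 0.2298, 0.0707]))]
top door_handle [(0.87, array([0.3731, 0.3402, 0.0741])), (0.32, array([ 0.7123, -0.3124, -0.0003]))]
top tray_floor [(0.75, array([ 0.4882, -0.215 ,  0.001 ]))]
top door_hinge [(0.81, array([0.654 , 0.2513, 0.0749]))]
43 [ 0.658  -0.0274  0.0811] [ 0.6528 -0.0344  0.0613] [ 0.6658 -0.0209  0.0873]
```

View pics/top2.png

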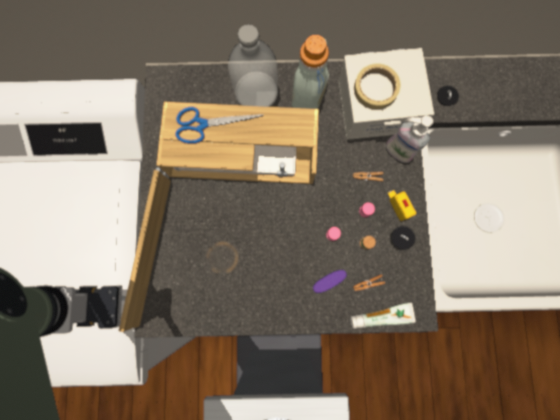

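View pics/scene2.png

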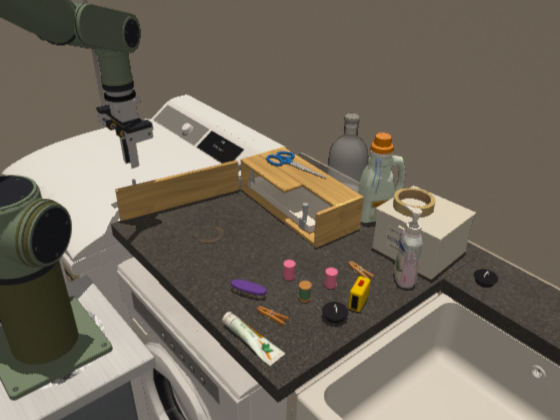

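play_rows(
  travel=[
    [-0.8,-1,0],
    [-0.8,-1,0],
    [-0.8,-1,0],
    [-0.8,-1,0],
    [-0.8,-1,0],
    [-0.8,-1,0],
    [-0.8,-1,0],
    [-0.8,-1,0],
  ],
  turn=[0.4,0,0,0,0,0,0,0],
  grip=0.6,
)

```text
time: 12.95
tcp_pos: [0.5503, 0.0818, 0.3345]
orientation: [0.117, 3.127, -0.001]
contact_force: [0.4, 0.8, -0.3]
finger_gap: 0.0375
```

```bash
python3 -c "
from h import *
st([.657,-.028,.13],85.6)"
```

```text
t 12.95 grasp [0.5526 0.0815 0.1546] jaw yaw 85.7 tilt z [ 0.013 -0.001 -1.   ] gap 0.0375 F [ 0.4  0.8 -0.3]
 units to goal [-3.73 -3.38  0.87] q [-0.01  0.23  1.66 -0.    1.23 -1.5 ]
 turn units 0.01
```

play_rows(
  travel=[
    [-1,-1,0],
    [-1,-1,0],
    [-1,-1,0],
    [-0.65,-0.35,0],
    [0,0,0],
    [0,0,0.4],
    [0,0,0],
    [0,0,0],
  ],
  turn=[0,0,0,0,0,0,0,0],
)

```text
time: 13.95
tcp_pos: [0.6541, -0.0314, 0.3215]
orientation: [0.121, 3.129, 0.0]
contact_force: [0.1, 0.2, 0.2]
finger_gap: 0.0374
```

```bash
python3 -c "
from h import *
st([.657,-.028,.07],85.6)"
```

```text
t 13.95 grasp [ 0.6559 -0.0314  0.1415] jaw yaw 85.6 tilt z [ 0.01 -0.   -1.  ] gap 0.0374 F [0.1 0.2 0.2]
 units to goal [-0.    0.11  2.38] q [-0.18  0.44  1.41  0.    1.28 -1.67]
 turn units -0.0
```

play_rows(
  travel=[
    [0,0.11,0.5],
    [0,0,0.7],
    [0,0,0.7],
    [0,0,0.4],
    [0,0,0],
    [0,0,0],
    [0,0,0],
    [0,0,0],
  ],
  turn=[0,0,0,0,0,0,0,0],
)

```text
time: 14.95
tcp_pos: [0.6547, -0.0254, 0.2505]
orientation: [0.116, 3.127, 0.0]
contact_force: [-0.6, 0.4, -0.1]
finger_gap: 0.0376
```

play_rows(
  travel=[
    [0,0,0],
    [0,0,0],
    [0,0,0],
    [0,0,0],
    [0,0,0],
    [0,0,0],
    [0,0,0],
    [0,0,0],
  ],
  turn=[0,0,0,0,0,0,0,0],
  grip=1,
  newtons=12,
)

```text
time: 15.95
tcp_pos: [0.6551, -0.0255, 0.2516]
orientation: [0.117, 3.125, 0.0]
contact_force: [-0.3, 0.4, 0.1]
finger_gap: 0.0146
```

```bash
sed -e 's/H=.*/H=np.array([.676,.2215]);v=np.array([.657,-.028])-H/' arc.py > arct.py; python3 arct.py .1
```

```text
t 15.95 grasp [ 0.6577 -0.0255  0.0717] jaw yaw 85.7 tilt z [ 0.014 -0.    -1.   ] gap 0.0146 F [-0.3  0.4  0.1]
r 0.2477175042414544 angle 6.280888952887634
1 [ 0.633 -0.025] [ 0.83 -0.04 -0.01]
2 [ 0.608 -0.019] [ 0.82  0.12 -0.01]
3 [ 0.585 -0.011] [ 0.81  0.21 -0.01]
4 [ 0.562 -0.001] [ 0.78  0.29 -0.01]
5 [0.54  0.011] [ 0.75  0.36 -0.01]
6 [0.52  0.026] [ 0.71  0.44 -0.01]
7 [0.501 0.043] [ 0.66  0.5  -0.01]
8 [0.484 0.061] [ 0.61  0.57 -0.01]
9 [0.469 0.081] [ 0.55  0.63 -0.01]
```

play_rows(
  travel=[
    [0.83,0.03,0],
    [0.82,0.12,0],
    [0.81,0.21,0],
    [0.78,0.29,0],
    [0.75,0.36,0],
    [0.71,0.44,0],
    [0.66,0.5,0],
    [0.6,0.56,0],
  ],
  turn=[0,0,0,0,0,0,0,0],
)

```text
time: 16.95
tcp_pos: [0.4802, 0.0596, 0.2514]
orientation: [0.123, 3.116, -0.019]
contact_force: [-2.2, -3.3, 4.2]
finger_gap: 0.0135
```

```bash
sed -i -e 's/H=.*/H=np.array([.677,.2238]);v=np.array([.6577,-.0255])-H/' arct.py; python3 arct.py .1
```

```text
t 16.95 grasp [0.4842 0.0573 0.0715] jaw yaw 85.5 tilt z [ 0.022 -0.013 -1.   ] gap 0.0135 F [-2.2 -3.3  4.2]
r 0.25479735420521854 angle 0.7811622594029695
1 [0.472 0.08 ] [ 0.45  0.73 -0.02]
2 [0.459 0.101] [ 0.5   0.67 -0.02]
3 [0.448 0.124] [ 0.43  0.71 -0.02]
4 [0.439 0.147] [ 0.36  0.75 -0.02]
5 [0.433 0.171] [ 0.28  0.79 -0.02]
6 [0.429 0.196] [ 0.2   0.81 -0.01]
7 [0.427 0.221] [ 0.12  0.82 -0.01]
8 [0.428 0.246] [ 0.03  0.83 -0.01]
9 [0.431 0.27 ] [-0.05  0.83 -0.01]
```

play_rows(
  travel=[
    [0.47,0.72,0],
    [0.48,0.67,0],
    [0.43,0.71,0],
    [0.36,0.75,0],
    [0.12,0.32,0],
    [0,0,0],
    [0,0,0],
    [0,0,0],
  ],
  turn=[0,0,0,0,0,0,0,0],
)

```text
time: 17.95
tcp_pos: [0.4258, 0.1586, 0.2513]
orientation: [0.119, 3.131, -0.04]
contact_force: [-2.4, -0.3, 3.8]
finger_gap: 0.0105
```

play_rows(
  travel=[
    [0,0,0],
    [0,0,0],
    [0,0,0],
    [0,0,0],
    [0,0,-0.7],
    [0,0,-1],
    [0,0,-1],
    [0,0,-1],
  ],
  turn=[0,0,0,0,0,0,0,0],
  grip=0.65,
)

```text
time: 18.95
tcp_pos: [0.4248, 0.1602, 0.3617]
orientation: [0.123, 3.136, -0.042]
contact_force: [0.6, -1.2, 0.9]
finger_gap: 0.0329
```

```bash
cat > look.py <<'E'
from h import *
import sys
np.set_printoptions(precision=4,suppress=True)
tag=sys.argv[1]; names=sys.argv[2:]
st()
for n in ('scene','top'):
  f=robot.grab_frame(n);save(f,n+tag+'.png'); P=cloud(f)
  for t in names:
    if t in('tape_measure','clothes_brush','reel_c'):
      for r in robot.masks_of(f,t)[:4]:
        mm=r["region"]&(f["z_map"]>0); q=P[mm]
        if len(q)<30: continue
        zt=np.percentile(q[:,2],90); tp=q[q[:,2]>zt-.008]
        rc=cv2.minAreaRect(tp[:,:2].astype(np.float32)); b=cv2.boxPoints(rc)
        e=[b[1]-b[0],b[2]-b[1]]; e=max(e,key=np.linalg.norm)
        print(n,t,round(r["score"],2),"ztop",round(zt,4),"c",np.array(rc[0]),"sz",np.array(rc[1]),"long yaw",round(np.degrees(np.arctan2(e[1],e[0]))%180,1),"rgb",np.median(f["img"][mm&(P[...,2]>zt-.006)],axis=0))
      print("   spot",[(round(r['score'],2),np.array(r['at'])) for r in robot.spot_point(f,t)[:3]])
    else: print(n,t,[(round(r['score'],2),np.array(r['at'])) for r in robot.spot_point(f,t)[:2]])
E
python3 look.py 3 tray_knob tray_floor tray_pivot door_handle clothes_brush reel_c tape_measure; python3 arct.py .1 | head -2
```

```text
t 18.95 grasp [0.4251 0.1554 0.1818] jaw yaw 85.5 tilt z [ 0.002 -0.027 -1.   ] gap 0.0329 F [ 0.6 -1.2  0.9]
scene tray_knob [(0.73, array([0.4403, 0.1517, 0.0643]))]
scene tray_floor [(0.69, array([0.5623, 0.1342, 0.0216])), (0.3, array([ 0.5751, -0.3014, -0.0008]))]
scene tray_pivot [(0.58, array([0.678 , 0.2214, 0.0657]))]
scene door_handle [(0.96, array([0.373 , 0.3412, 0.0736])), (0.58, array([ 0.7141, -0.3133,  0.0037]))]
scene clothes_brush 0.84 ztop 0.0239 c [ 0.3994 -0.1305] sz [0.031  0.0824] long yaw 114.2 rgb [106.  67. 138.]
   spot [(0.84, array([ 0.3994, -0.1279, -0.0006]))]
scene reel_c 0.71 ztop 0.0398 c [ 0.5618 -0.2215] sz [0.029  0.0269] long yaw 64.6 rgb [226. 115. 140.]
scene reel_c 0.59 ztop 0.0403 c [ 0.484  -0.2202] sz [0.0262 0.0276] long yaw 92.0 rgb [187. 127.  67.]
scene reel_c 0.51 ztop 0.0399 c [ 0.5059 -0.1429] sz [0.0279 0.0248] long yaw 14.2 rgb [225.5 115.5 139.5]
   spot [(0.8, array([ 0.563 , -0.2229,  0.0007])), (0.64, array([ 0.5066, -0.1414, -0.0022])), (0.59, array([ 0.4877, -0.219 , -0.0001]))]
scene tape_measure 0.79 ztop 0.0539 c [ 0.5657 
[... 833 characters left out ...]
p reel_c 0.49 ztop 0.0408 c [ 0.5638 -0.2228] sz [0.0247 0.0255] long yaw 120.8 rgb [244. 141. 166.]
top reel_c 0.43 ztop 0.0409 c [ 0.5089 -0.1413] sz [0.0255 0.0254] long yaw 86.0 rgb [244. 143. 166.]
   spot [(0.71, array([ 0.563 , -0.2197, -0.003 ])), (0.59, array([ 0.5076, -0.1399,  0.0008])), (0.55, array([ 0.4871, -0.2199,  0.0028]))]
top tape_measure 0.57 ztop 0.054 c [ 0.5684 -0.3047] sz [0.059  0.0283] long yaw 23.0 rgb [235. 191.  39.]
   spot [(0.78, array([ 0.5773, -0.2948,  0.0036])), (0.19, array([0.4394, 0.1501, 0.064 ]))]
t 20.05 grasp [0.4254 0.1554 0.181 ] jaw yaw 85.5 tilt z [ 0.002 -0.027 -1.   ] gap 0.0327 F [-0.1 -0.1  0.1]
r 0.2607511983979908 angle 1.2282862550861067
```

View pics/top3.png

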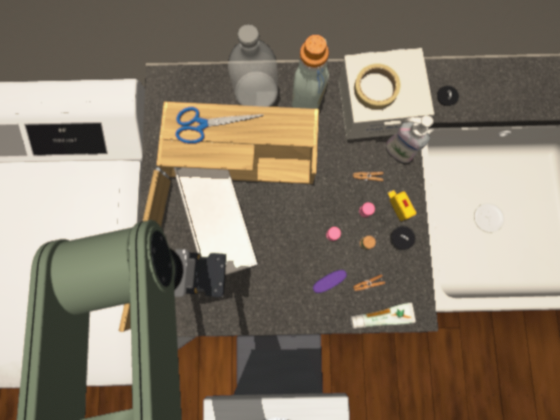

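The tray is out, seen in the top image from (180,170) to (255,265), and its floor centre at (0.562,0.134) agrees with the geometry. All object poses are unchanged. I'll write a small planner that prints the units for each move, then fetch the reel.

```bash
cat > plan.py <<'E'
# plan.py x y z yaw rows : straight path of grasp point; prints rows in tool units
from h import *
import sys
x,y,z,yaw=map(float,sys.argv[1:5]); n=int(sys.argv[5])
s,M,g=st(); y0=np.arctan2(M[1,1],M[0,1]); d=(np.array([x,y,z])-g)/n/.03
tot=(y0-np.radians(yaw)); tot=(tot+np.pi/2)%np.pi-np.pi/2
if len(sys.argv)>6: tot=y0-np.radians(yaw)   # exact
tu=np.degrees(tot)/10/n
for k in range(n):
    a=y0-tot*k/n; yh=np.array([np.cos(a),np.sin(a),0]); zh=np.array([0,0,-1]); xh=np.cross(yh,zh)
    r=[d@xh,d@yh,d@zh]; print(k,np.round(r,2))
print("turn/row",round(tu,2),"q6",s["qpos"][5].round(2))
E
python3 plan.py .486 -.220 .12 17 14
```

```text
t 20.05 grasp [0.4254 0.1554 0.181 ] jaw yaw 85.5 tilt z [ 0.002 -0.027 -1.   ] gap 0.0327 F [-0.1 -0.1  0.1]
0 [-0.21 -0.88  0.15]
1 [-0.29 -0.86  0.15]
2 [-0.36 -0.83  0.15]
3 [-0.43 -0.8   0.15]
4 [-0.5  -0.76  0.15]
5 [-0.56 -0.71  0.15]
6 [-0.62 -0.66  0.15]
7 [-0.67 -0.61  0.15]
8 [-0.72 -0.55  0.15]
9 [-0.77 -0.48  0.15]
10 [-0.8  -0.42  0.15]
11 [-0.84 -0.35  0.15]
12 [-0.86 -0.27  0.15]
13 [-0.88 -0.2   0.15]
turn/row 0.49 q6 -1.31
```

play_rows(
  travel=[
    [-0.21,-0.88,0.15],
    [-0.29,-0.86,0.15],
    [-0.36,-0.83,0.15],
    [-0.43,-0.8,0.15],
    [-0.5,-0.76,0.15],
    [-0.56,-0.71,0.15],
    [-0.62,-0.66,0.15],
    [-0.67,-0.61,0.15],
  ],
  turn=[0.49,0.49,0.49,0.49,0.49,0.49,0.49,0.49],
  grip=0.53,
)

```text
time: 21.05
tcp_pos: [0.4591, -0.0606, 0.3312]
orientation: [1.189, 2.89, -0.034]
contact_force: [0.8, -0.2, -0.2]
finger_gap: 0.0444
```

```bash
python3 plan.py .486 -.220 .10 17 6
```

```text
t 21.05 grasp [ 0.4602 -0.0654  0.1513] jaw yaw 45.3 tilt z [ 0.006 -0.026 -1.   ] gap 0.0444 F [ 0.8 -0.2 -0.2]
0 [-0.71 -0.51  0.29]
1 [-0.75 -0.45  0.29]
2 [-0.78 -0.39  0.29]
3 [-0.81 -0.32  0.29]
4 [-0.83 -0.25  0.29]
5 [-0.85 -0.18  0.29]
turn/row 0.47 q6 -1.09
```

play_rows(
  travel=[
    [-0.71,-0.51,0.29],
    [-0.75,-0.45,0.29],
    [-0.78,-0.39,0.29],
    [-0.81,-0.32,0.29],
    [-0.83,-0.25,0.29],
    [-0.85,-0.18,0.29],
    [0,0,0],
    [0,0,0],
  ],
  turn=[0.47,0.47,0.47,0.47,0.47,0.47,0,0],
)

```text
time: 22.05
tcp_pos: [0.4853, -0.2235, 0.2823]
orientation: [1.877, 2.491, -0.025]
contact_force: [-0.7, 0.6, 0.0]
finger_gap: 0.0441
```

```bash
python3 plan.py .486 -.220 .028 17 4
```

```text
t 22.05 grasp [ 0.4868 -0.2283  0.1024] jaw yaw 16.0 tilt z [ 0.008 -0.026 -1.   ] gap 0.0441 F [-0.7  0.6  0. ]
0 [0.07 0.01 0.62]
1 [0.07 0.01 0.62]
2 [0.07 0.01 0.62]
3 [0.07 0.01 0.62]
turn/row -0.02 q6 -0.86
```

play_rows(
  travel=[
    [0.2,0,0],
    [0.15,0,0.6],
    [0,0,0.7],
    [0,0,0.7],
    [0,0,0.45],
    [0,0,0],
    [0,0,0],
    [0,0,0],
  ],
  turn=[0,0,0,0,0,0,0,0],
)

```text
time: 23.05
tcp_pos: [0.4839, -0.2091, 0.2108]
orientation: [1.862, 2.496, -0.023]
contact_force: [0.1, 0.3, -0.9]
finger_gap: 0.0448
```

```bash
python3 plan.py .486 -.220 .026 17 1
```

```text
t 23.05 grasp [ 0.4863 -0.2141  0.0309] jaw yaw 16.6 tilt z [ 0.013 -0.028 -1.   ] gap 0.0448 F [ 0.1  0.3 -0.9]
0 [-0.19 -0.07  0.16]
turn/row -0.04 q6 -0.84
```

play_rows(
  travel=[
    [-0.2,0,0.15],
    [0,0,0],
    [0,0,0],
    [0,0,0],
    [0,0,0],
    [0,0,0],
    [0,0,0],
    [0,0,0],
  ],
  turn=[0,0,0,0,0,0,0,0],
)

```text
time: 24.05
tcp_pos: [0.4863, -0.216, 0.2074]
orientation: [1.861, 2.493, -0.022]
contact_force: [0.1, 0.2, -0.8]
finger_gap: 0.0441
```

play_rows(
  travel=[
    [0,0,0],
    [0,0,0],
    [0,0,0],
    [0,0,0],
    [0,0,0],
    [0,0,0],
    [0,0,0],
    [0,0,0],
  ],
  turn=[0,0,0,0,0,0,0,0],
  grip=1,
  newtons=15,
)

```text
time: 25.05
tcp_pos: [0.4863, -0.2159, 0.2074]
orientation: [1.861, 2.494, -0.022]
contact_force: [0.0, 0.3, -0.3]
finger_gap: 0.0276
```

play_rows(
  travel=[
    [0,0,-0.5],
    [0,0,-1],
    [0,0,-1],
    [0,0,-0.8],
    [0,0,0],
    [0,0,0],
    [0,0,0],
    [0,0,0],
  ],
  turn=[0,0,0,0,0,0,0,0],
)

```text
time: 26.05
tcp_pos: [0.4839, -0.2124, 0.3103]
orientation: [1.863, 2.495, -0.022]
contact_force: [-0.7, -0.5, -0.4]
finger_gap: 0.0278
```

```bash
python3 plan.py .605 .1475 .12 17 14; python3 -c "
from h import *
f=robot.grab_frame('scene');save(f,'s4.png')"
```

```text
t 26.05 grasp [ 0.4864 -0.2174  0.1304] jaw yaw 16.5 tilt z [ 0.014 -0.028 -1.   ] gap 0.0278 F [-0.7 -0.5 -0.4]
0 [0.75 0.52 0.02]
1 [0.75 0.52 0.02]
2 [0.75 0.52 0.02]
3 [0.75 0.52 0.02]
4 [0.75 0.52 0.02]
5 [0.75 0.52 0.02]
6 [0.75 0.52 0.02]
7 [0.75 0.52 0.02]
8 [0.75 0.52 0.02]
9 [0.75 0.52 0.02]
10 [0.75 0.52 0.02]
11 [0.75 0.52 0.02]
12 [0.75 0.52 0.02]
13 [0.75 0.52 0.02]
turn/row -0.0 q6 -0.85
```

View pics/s4.png

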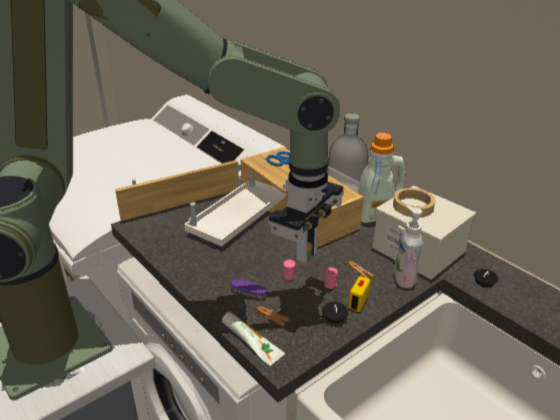

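play_rows(
  travel=[
    [0.75,0.52,0],
    [0.75,0.52,0],
    [0.75,0.52,0],
    [0.75,0.52,0],
    [0.75,0.52,0],
    [0.75,0.52,0],
    [0.75,0.52,0],
    [0.75,0.52,0],
  ],
  turn=[0,0,0,0,0,0,0,0],
)

```text
time: 27.1
tcp_pos: [0.5532, 0.0001, 0.2997]
orientation: [1.874, 2.498, -0.028]
contact_force: [0.3, 0.1, 0.5]
finger_gap: 0.0273
```

```bash
python3 plan.py .605 .1475 .10 17 7
```

```text
t 27.1 grasp [ 0.5539 -0.0045  0.1197] jaw yaw 16.2 tilt z [ 0.004 -0.025 -1.   ] gap 0.0273 F [0.3 0.1 0.5]
0 [0.63 0.44 0.09]
1 [0.63 0.44 0.09]
2 [0.63 0.44 0.09]
3 [0.62 0.44 0.09]
4 [0.62 0.44 0.09]
5 [0.62 0.44 0.09]
6 [0.62 0.44 0.09]
turn/row -0.01 q6 -0.42
```

play_rows(
  travel=[
    [0.63,0.44,0],
    [0.63,0.44,0],
    [0.63,0.44,0],
    [0.63,0.44,0],
    [0.63,0.44,0],
    [0.63,0.44,0],
    [0.63,0.44,0],
    [0,0,0],
  ],
  turn=[0,0,0,0,0,0,0,0],
)

```text
time: 28.1
tcp_pos: [0.6057, 0.1607, 0.29]
orientation: [1.875, 2.506, -0.037]
contact_force: [-0.1, -0.2, 0.4]
finger_gap: 0.0276
```

```bash
python3 plan.py .605 .1475 .049 17 3
```

```text
t 28.1 grasp [0.6048 0.1561 0.1101] jaw yaw 16.4 tilt z [-0.005 -0.026 -1.   ] gap 0.0276 F [-0.1 -0.2  0.4]
0 [-0.09 -0.02  0.68]
1 [-0.09 -0.03  0.68]
2 [-0.09 -0.03  0.68]
turn/row -0.02 q6 -0.15
```

play_rows(
  travel=[
    [-0.2,0,0],
    [0,0,0.6],
    [0,0,0.7],
    [0,0,0.5],
    [0,0,0.2],
    [0,0,0.05],
    [0,0,0],
    [0,0,0],
  ],
  turn=[0,0,0,0,0,0,0,0],
)

```text
time: 29.1
tcp_pos: [0.6076, 0.1487, 0.2273]
orientation: [1.879, 2.501, -0.039]
contact_force: [0.1, -0.4, 0.3]
finger_gap: 0.0278
```

```bash
python3 plan.py .605 .1475 .0475 17 1
```

```text
t 29.1 grasp [0.6068 0.1437 0.0474] jaw yaw 16.1 tilt z [-0.005 -0.028 -1.   ] gap 0.0278 F [ 0.1 -0.4  0.3]
0 [ 0.14 -0.02 -0.  ]
turn/row -0.09 q6 -0.16
```

play_rows(
  travel=[
    [0,0,0.05],
    [0,0,0],
    [0,0,0],
    [0,0,0],
    [0,0,0],
    [0,0,0],
    [0,0,0],
    [0,0,0],
  ],
  turn=[0,0,0,0,0,0,0,0],
)

```text
time: 30.1
tcp_pos: [0.608, 0.1486, 0.2269]
orientation: [1.879, 2.5, -0.039]
contact_force: [0.5, 0.5, 1.9]
finger_gap: 0.0279
```

play_rows(
  travel=[
    [0,0,0],
    [0,0,0],
    [0,0,0],
    [0,0,-0.7],
    [0,0,-1],
    [0,0,-1],
    [0,0,0],
    [0,0,0],
  ],
  turn=[0,0,0,0,0,0,0,0],
  grip=0.5,
)

```text
time: 31.1
tcp_pos: [0.6082, 0.1512, 0.3129]
orientation: [1.878, 2.5, -0.037]
contact_force: [-0.2, -0.2, 0.7]
finger_gap: 0.0466
```

```bash
python3 look.py 5 tray_knob reel_c tape_measure clothes_brush;  python3 plan.py .567 -.305 .12 -67 16 e
```

```text
t 31.1 grasp [0.6077 0.1462 0.1329] jaw yaw 16.2 tilt z [-0.002 -0.028 -1.   ] gap 0.0466 F [-0.2 -0.2  0.7]
scene tray_knob [(0.75, array([0.4409, 0.1466, 0.0665]))]
scene reel_c 0.81 ztop 0.0398 c [ 0.5591 -0.224 ] sz [0.0261 0.0224] long yaw 45.1 rgb [230.5 118.  144. ]
scene reel_c 0.78 ztop 0.0401 c [ 0.5069 -0.1421] sz [0.0289 0.0254] long yaw 34.5 rgb [226.  115.5 139.5]
scene reel_c 0.66 ztop 0.0595 c [0.6031 0.141 ] sz [0.0229 0.0217] long yaw 22.4 rgb [93. 66. 38.]
   spot [(0.77, array([ 0.5628, -0.223 , -0.0012])), (0.72, array([ 0.5074, -0.1413, -0.0022])), (0.62, array([0.6084, 0.1496, 0.0164]))]
   spot [(0.88, array([ 0.5746, -0.3   , -0.0021])), (0.49, array([0.5669, 0.1296, 0.019 ]))]
scene clothes_brush 0.41 ztop 0.0344 c [0.5628 0.1317] sz [0.2925 0.1257] long yaw 17.7 rgb [120. 111. 100.]
   spot [(0.96, array([ 0.4173, -0.1168, -0.0007]))]
top tray_knob [(0.91, array([0.4379, 0.1466, 0.0666]))]
top reel_c 0.72 ztop 0.0406 c [ 0.5077 -0.1414] sz [0.0254 0.0232] long yaw 88.2 rgb [245. 145. 167.]
top reel_c 0.59 ztop 0.0405 c [ 0.5626 -0.2232] sz [0.0271 0.0254] l
[... 387 characters left out ...]
0.0289 0.0833] long yaw 115.2 rgb [122.  81. 156.]
top clothes_brush 0.53 ztop 0.0985 c [0.5639 0.1941] sz [0.196  0.0532] long yaw 50.0 rgb [192. 154.  98.]
   spot [(0.87, array([ 0.4182, -0.1147,  0.0018]))]
t 31.9 grasp [0.6082 0.1462 0.1332] jaw yaw 16.2 tilt z [-0.002 -0.028 -1.   ] gap 0.0475 F [ 0.8 -0.7 -0.1]
0 [-0.88 -0.34  0.03]
1 [-0.91 -0.26  0.03]
2 [-0.93 -0.18  0.03]
3 [-0.94 -0.09  0.03]
4 [-0.94 -0.01  0.03]
5 [-0.94  0.08  0.03]
6 [-0.93  0.16  0.03]
7 [-0.91  0.24  0.03]
8 [-0.89  0.33  0.03]
9 [-0.85  0.4   0.03]
10 [-0.81  0.48  0.03]
11 [-0.77  0.55  0.03]
12 [-0.71  0.62  0.03]
13 [-0.65  0.68  0.03]
14 [-0.59  0.74  0.03]
15 [-0.52  0.79  0.03]
turn/row 0.52 q6 -0.16
```

View pics/scene5.png

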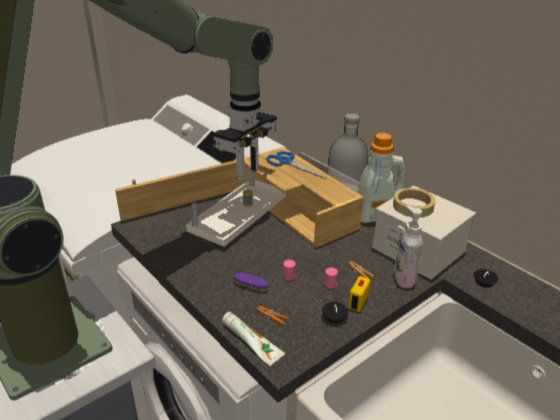

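The reel stands on the tray at scene (248,197), with its top at 59.5 mm. The brush was knocked to about (0.419,-0.115), so I'll use its new place later. The tape is next.

play_rows(
  travel=[
    [-0.88,-0.34,0],
    [-0.91,-0.26,0],
    [-0.93,-0.18,0],
    [-0.94,-0.09,0],
    [-0.94,0,0],
    [-0.94,0.08,0],
    [-0.93,0.16,0],
    [-0.91,0.24,0],
  ],
  turn=[0.52,0.52,0.52,0.52,0.52,0.52,0.52,0.52],
  grip=0.36,
)

```text
time: 32.9
tcp_pos: [0.5862, -0.0786, 0.3205]
orientation: [2.652, 1.639, -0.022]
contact_force: [0.6, -0.7, -0.1]
finger_gap: 0.0601
```

```bash
python3 plan.py .567 -.305 .125 -67 8 e
```

```text
t 32.9 grasp [ 0.5863 -0.0836  0.1406] jaw yaw -26.5 tilt z [ 0.001 -0.028 -1.   ] gap 0.0601 F [ 0.6 -0.7 -0.1]
0 [-0.86  0.34  0.06]
1 [-0.83  0.41  0.06]
2 [-0.79  0.49  0.06]
3 [-0.74  0.55  0.06]
4 [-0.69  0.62  0.06]
5 [-0.63  0.68  0.06]
6 [-0.57  0.73  0.06]
7 [-0.51  0.78  0.06]
turn/row 0.51 q6 0.2
```

play_rows(
  travel=[
    [-0.86,0.34,0.06],
    [-0.83,0.41,0.06],
    [-0.79,0.49,0.06],
    [-0.74,0.55,0.06],
    [-0.69,0.62,0.06],
    [-0.63,0.68,0.06],
    [-0.57,0.73,0.06],
    [-0.51,0.78,0.06],
  ],
  turn=[0.51,0.51,0.51,0.51,0.51,0.51,0.51,0.51],
)

```text
time: 33.9
tcp_pos: [0.5629, -0.3078, 0.3135]
orientation: [3.059, 0.574, -0.003]
contact_force: [-0.4, 1.1, 0.2]
finger_gap: 0.0599
```

```bash
python3 look.py 6 tape_measure;  python3 plan.py .568 -.305 .09 -67 3 e
```

```text
t 33.9 grasp [ 0.5635 -0.313   0.1336] jaw yaw -68.8 tilt z [ 0.003 -0.029 -1.   ] gap 0.0599 F [-0.4  1.1  0.2]
scene tape_measure 0.69 ztop 0.0536 c [ 0.5655 -0.3046] sz [0.0627 0.028 ] long yaw 23.3 rgb [124.  96.   0.]
   spot [(0.78, array([ 0.5724, -0.2973,  0.001 ]))]
top tape_measure 0.69 ztop 0.0324 c [ 0.5526 -0.2636] sz [0.0533 0.0632] long yaw 113.2 rgb [94. 79. 46.]
top tape_measure 0.31 ztop 0.1844 c [ 0.7164 -0.3033] sz [0.0485 0.0215] long yaw 68.0 rgb [226.5 218.5 199. ]
   spot [(0.56, array([ 0.5772, -0.2983,  0.0025]))]
t 34.2 grasp [ 0.5638 -0.3108  0.1334] jaw yaw -68.5 tilt z [ 0.003 -0.028 -1.   ] gap 0.0599 F [-0.2  0.3 -0.3]
0 [ 0.07 -0.04  0.48]
1 [ 0.07 -0.04  0.48]
2 [ 0.07 -0.04  0.48]
turn/row -0.05 q6 0.57
```

View pics/scene6.png

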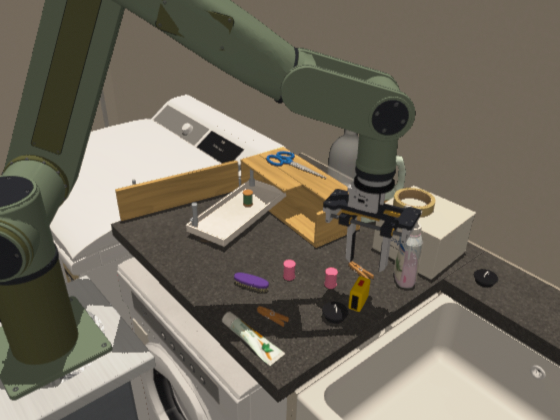

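play_rows(
  travel=[
    [0.25,-0.26,0],
    [0,0,0.5],
    [0,0,0.8],
    [0,0,0.8],
    [0,0,0.4],
    [0,0,0],
    [0,0,0],
    [0,0,0],
  ],
  turn=[-0.15,0,0,0,0,0,0,0],
)

```text
time: 35.2
tcp_pos: [0.5693, -0.292, 0.2345]
orientation: [3.048, 0.638, -0.004]
contact_force: [0.4, -0.8, 0.7]
finger_gap: 0.0602
```

```bash
python3 plan.py .5675 -.304 .03 -67 1 e
```

```text
t 35.2 grasp [ 0.5699 -0.2969  0.0546] jaw yaw -66.4 tilt z [ 0.003 -0.027 -1.   ] gap 0.0602 F [ 0.4 -0.8  0.7]
0 [-0.17  0.19  0.82]
turn/row 0.06 q6 0.56
```

play_rows(
  travel=[
    [-0.15,0.15,0],
    [0,0,0.4],
    [0,0,0.4],
    [0,0,0],
    [0,0,0],
    [0,0,0],
    [0,0,0],
    [0,0,0],
  ],
  turn=[0,0,0,0,0,0,0,0],
)

```text
time: 36.2
tcp_pos: [0.5674, -0.2996, 0.2106]
orientation: [3.046, 0.637, -0.001]
contact_force: [-0.7, -0.1, 0.4]
finger_gap: 0.0603
```

play_rows(
  travel=[
    [0,0,0],
    [0,0,0],
    [0,0,0],
    [0,0,0],
    [0,0,0],
    [0,0,0],
    [0,0,0],
    [0,0,0],
  ],
  turn=[0,0,0,0,0,0,0,0],
  grip=1,
  newtons=30,
)

```text
time: 37.2
tcp_pos: [0.5674, -0.2995, 0.211]
orientation: [3.046, 0.637, -0.0]
contact_force: [-0.3, -0.3, -0.1]
finger_gap: 0.0278
```

```bash
python3 plan.py .5675 -.304 .03 -67 1 e
```

```text
t 37.2 grasp [ 0.5685 -0.3048  0.0311] jaw yaw -66.4 tilt z [ 0.006 -0.029 -1.   ] gap 0.0278 F [-0.3 -0.3 -0.1]
0 [-0.02 -0.04  0.04]
turn/row 0.06 q6 0.55
```

play_rows(
  travel=[
    [0,0,-0.5],
    [0,0,-1],
    [0,0,-1],
    [0,0,-0.8],
    [0,0,0],
    [0,0,0],
    [0,0,0],
    [0,0,0],
  ],
  turn=[0,0,0,0,0,0,0,0],
)

```text
time: 38.2
tcp_pos: [0.5658, -0.296, 0.3126]
orientation: [3.049, 0.637, -0.004]
contact_force: [0.4, 0.6, -1.3]
finger_gap: 0.0279
```

```bash
python3 plan.py .548 .130 .14 17 16 e
```

```text
t 38.2 grasp [ 0.5663 -0.3009  0.1327] jaw yaw -66.4 tilt z [ 0.003 -0.027 -1.   ] gap 0.0279 F [ 0.4  0.6 -1.3]
0 [ 0.32 -0.84 -0.02]
1 [ 0.4  -0.8  -0.02]
2 [ 0.47 -0.77 -0.02]
3 [ 0.54 -0.72 -0.02]
4 [ 0.6  -0.67 -0.02]
5 [ 0.66 -0.61 -0.02]
6 [ 0.71 -0.55 -0.02]
7 [ 0.76 -0.48 -0.02]
8 [ 0.8  -0.41 -0.02]
9 [ 0.83 -0.34 -0.02]
10 [ 0.86 -0.26 -0.02]
11 [ 0.88 -0.18 -0.02]
12 [ 0.89 -0.1  -0.02]
13 [ 0.9  -0.02 -0.02]
14 [ 0.9   0.06 -0.02]
15 [ 0.89  0.15 -0.02]
turn/row -0.52 q6 0.55
```

play_rows(
  travel=[
    [0.32,-0.84,0],
    [0.4,-0.8,0],
    [0.47,-0.77,0],
    [0.54,-0.72,0],
    [0.6,-0.67,0],
    [0.66,-0.61,0],
    [0.71,-0.55,0],
    [0.76,-0.48,0],
  ],
  turn=[-0.52,-0.52,-0.52,-0.52,-0.52,-0.52,-0.52,-0.52],
)

```text
time: 39.2
tcp_pos: [0.5522, -0.0759, 0.2996]
orientation: [2.618, 1.711, -0.03]
contact_force: [-0.5, -0.5, -1.1]
finger_gap: 0.0276
```

```bash
python3 plan.py .548 .132 .13 17 8 e
```

```text
t 39.2 grasp [ 0.5508 -0.0798  0.1196] jaw yaw -23.7 tilt z [-0.008 -0.022 -1.   ] gap 0.0276 F [-0.5 -0.5 -1.1]
0 [ 0.8  -0.36 -0.04]
1 [ 0.83 -0.29 -0.04]
2 [ 0.86 -0.22 -0.04]
3 [ 0.87 -0.14 -0.04]
4 [ 0.88 -0.06 -0.04]
5 [ 0.88  0.02 -0.04]
6 [ 0.88  0.09 -0.04]
7 [ 0.87  0.17 -0.04]
turn/row -0.51 q6 0.14
```

play_rows(
  travel=[
    [0.8,-0.36,-0.04],
    [0.83,-0.29,-0.04],
    [0.86,-0.22,-0.04],
    [0.87,-0.14,-0.04],
    [0.88,-0.06,-0.04],
    [0.88,0.02,-0.04],
    [0.88,0.09,-0.04],
    [0.8,0.15,0],
  ],
  turn=[-0.51,-0.51,-0.51,-0.51,-0.51,-0.51,-0.51,-0.51],
)

```text
time: 40.2
tcp_pos: [0.5444, 0.141, 0.2972]
orientation: [-1.833, -2.547, 0.045]
contact_force: [-0.1, -0.1, -0.5]
finger_gap: 0.028
```

```bash
python3 plan.py .548 .130 .052 17 1; python3 look.py 7 tray_knob tray_floor
```

```text
t 40.2 grasp [0.5408 0.1372 0.1172] jaw yaw 18.5 tilt z [-0.02  -0.021 -1.   ] gap 0.028 F [-0.1 -0.1 -0.5]
0 [-0.3   0.15  2.17]
turn/row 0.15 q6 -0.21
t 40.2 grasp [0.5408 0.1372 0.1172] jaw yaw 18.5 tilt z [-0.02  -0.021 -1.   ] gap 0.028 F [-0.1 -0.1 -0.5]
scene tray_knob [(0.77, array([0.4406, 0.1473, 0.0651]))]
scene tray_floor [(0.69, array([0.5662, 0.1293, 0.0214]))]
top tray_knob [(0.8, array([0.4404, 0.1446, 0.0662]))]
top tray_floor [(0.66, array([0.5671, 0.1294, 0.0203]))]
```

View pics/scene7.png

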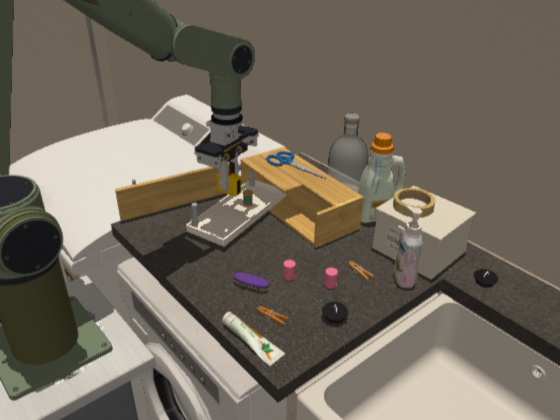

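play_rows(
  travel=[
    [-0.45,0.33,0],
    [0,0,0],
    [0,0,0.6],
    [0,0,0.7],
    [0,0,0.5],
    [0,0,0.1],
    [0,0,0],
    [0,0,0],
  ],
  turn=[0,0,0,0,0,0,0,0],
)

```text
time: 41.5
tcp_pos: [0.5584, 0.1247, 0.2361]
orientation: [-1.846, -2.537, 0.047]
contact_force: [-0.3, 1.0, -0.6]
finger_gap: 0.0281
```

```bash
python3 plan.py .552 .1245 .051 17 1
```

```text
t 41.5 grasp [0.5547 0.1207 0.0562] jaw yaw 17.9 tilt z [-0.021 -0.022 -1.   ] gap 0.0281 F [-0.3  1.  -0.6]
0 [ 0.15 -0.05  0.17]
turn/row 0.09 q6 -0.23
```

play_rows(
  travel=[
    [0.12,-0.05,0.1],
    [0,0,0.08],
    [0,0,0.05],
    [0,0,0],
    [0,0,0],
    [0,0,0],
    [0,0,0],
    [0,0,0],
  ],
  turn=[0,0,0,0,0,0,0,0],
)

```text
time: 42.5
tcp_pos: [0.5565, 0.1279, 0.2311]
orientation: [-1.847, -2.54, 0.043]
contact_force: [-0.6, -0.3, -0.5]
finger_gap: 0.0282
```

play_rows(
  travel=[
    [0,0,0.06],
    [0,0,0],
    [0,0,0],
    [0,0,0],
    [0,0,0],
    [0,0,0],
    [0,0,0],
    [0,0,0],
  ],
  turn=[0,0,0,0,0,0,0,0],
)

```text
time: 43.5
tcp_pos: [0.557, 0.1278, 0.2311]
orientation: [1.847, 2.541, -0.043]
contact_force: [-0.4, -1.0, 1.6]
finger_gap: 0.0278
```

play_rows(
  travel=[
    [0,0,0],
    [0,0,0],
    [0,0,0],
    [0,0,0],
    [0,0,-0.7],
    [0,0,-1],
    [0,0,-1],
    [0,0,0],
  ],
  turn=[0,0,0,0,0,0,0,0],
  grip=0.54,
)

```text
time: 44.5
tcp_pos: [0.558, 0.1296, 0.3128]
orientation: [-1.846, -2.54, 0.045]
contact_force: [-0.2, 0.2, -0.4]
finger_gap: 0.0431
```

```bash
python3 look.py 8 tray_knob tray_floor clothes_brush reel_c tape_measure;  python3 plan.py .419 -.115 .12 25 10
```

```text
t 44.5 grasp [0.5547 0.1255 0.1328] jaw yaw 18.0 tilt z [-0.018 -0.022 -1.   ] gap 0.0431 F [-0.2  0.2 -0.4]
scene tray_knob [(0.79, array([0.4416, 0.1442, 0.067 ]))]
scene tray_floor [(0.57, array([0.5656, 0.1307, 0.0166]))]
scene clothes_brush 0.71 ztop 0.0244 c [ 0.4173 -0.1143] sz [0.0322 0.0847] long yaw 117.6 rgb [107.  68. 139.]
   spot [(0.67, array([ 0.4207, -0.1171,  0.0029]))]
scene reel_c 0.68 ztop 0.0601 c [0.5882 0.1299] sz [0.0697 0.0243] long yaw 42.3 rgb [100.5  76.   46.5]
scene reel_c 0.6 ztop 0.0398 c [ 0.5619 -0.2221] sz [0.0279 0.0276] long yaw 77.7 rgb [227.  116.  140.5]
scene reel_c 0.53 ztop 0.0401 c [ 0.5053 -0.1441] sz [0.0261 0.0231] long yaw 31.9 rgb [230. 118. 143.]
   spot [(0.79, array([ 0.5587, -0.2201,  0.0017])), (0.51, array([ 0.5094, -0.1422, -0.0008])), (0.49, array([0.6091, 0.149 , 0.0199]))]
scene tape_measure 0.84 ztop 0.0725 c [0.5502 0.1183] sz [0.028  0.0575] long yaw 109.8 rgb [119.  92.   0.]
scene tape_measure 0.4 ztop 0.035 c [0.5627 0.1301] sz [0.2936 0.1258] long yaw 17.9 rgb [121. 112. 101.]
   spot [(0.56, array([0.5527, 0.1291, 0.
[... 511 characters left out ...]
 reel_c 0.53 ztop 0.1014 c [0.6317 0.0853] sz [0.3705 0.3308] long yaw 85.6 rgb [220. 176. 112.]
   spot [(0.66, array([ 0.5069, -0.1415,  0.0012])), (0.47, array([ 0.5632, -0.224 , -0.0012]))]
top tape_measure 0.55 ztop 0.0978 c [0.5387 0.2679] sz [0.0133 0.1184] long yaw 169.0 rgb [194. 154. 100.]
   spot [(0.48, array([0.5539, 0.1326, 0.0256]))]
t 45.4 grasp [0.5524 0.1253 0.1302] jaw yaw 18.0 tilt z [-0.024 -0.023 -0.999] gap 0.0433 F [0.3 0.2 1.1]
0 [-0.62 -0.67  0.03]
1 [-0.62 -0.68  0.03]
2 [-0.61 -0.69  0.03]
3 [-0.6  -0.69  0.03]
4 [-0.59 -0.7   0.03]
5 [-0.58 -0.71  0.03]
6 [-0.57 -0.71  0.03]
7 [-0.56 -0.72  0.03]
8 [-0.56 -0.73  0.03]
9 [-0.55 -0.73  0.03]
turn/row -0.07 q6 -0.22
```

View pics/scene8.png

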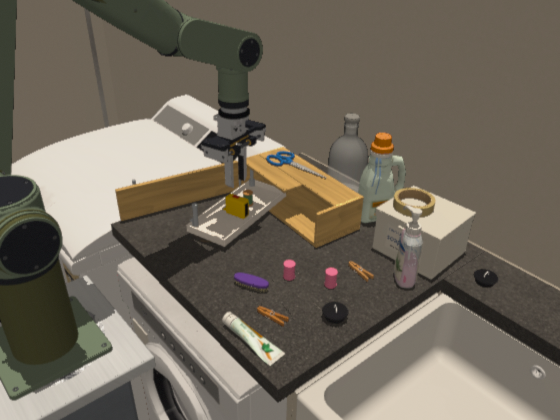

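The tape stands on the tray at scene (237,205), top at 72.5 mm. Now the brush.

play_rows(
  travel=[
    [-0.62,-0.67,0],
    [-0.62,-0.68,0],
    [-0.61,-0.69,0],
    [-0.6,-0.69,0],
    [-0.59,-0.7,0],
    [-0.58,-0.71,0],
    [-0.57,-0.71,0],
    [-0.56,-0.72,0],
  ],
  turn=[-0.07,-0.07,-0.07,-0.07,-0.07,-0.07,-0.07,-0.07],
  grip=0.45,
)

```text
time: 46.4
tcp_pos: [0.4482, -0.0668, 0.3185]
orientation: [-1.709, -2.631, 0.048]
contact_force: [0.8, -0.9, 0.2]
finger_gap: 0.0517
```

```bash
python3 plan.py .419 -.114 .10 25.5 3
```

```text
t 46.4 grasp [ 0.4447 -0.0711  0.1385] jaw yaw 24.0 tilt z [-0.02  -0.024 -1.   ] gap 0.0517 F [ 0.8 -0.9  0.2]
0 [-0.32 -0.45  0.43]
1 [-0.32 -0.46  0.43]
2 [-0.31 -0.46  0.43]
turn/row -0.05 q6 -0.74
```

play_rows(
  travel=[
    [-0.32,-0.45,0.4],
    [-0.32,-0.46,0.4],
    [-0.28,-0.43,0.5],
    [0,0,0.6],
    [0,0,0.6],
    [0,0,0],
    [0,0,0],
    [0,0,0],
  ],
  turn=[-0.05,-0.05,-0.05,0,0,0,0,0],
)

```text
time: 47.4
tcp_pos: [0.4213, -0.1142, 0.2467]
orientation: [1.678, 2.651, -0.046]
contact_force: [-0.6, 0.2, 0.9]
finger_gap: 0.0515
```

```bash
python3 plan.py .419 -.1145 .024 25.5 1
```

```text
t 47.4 grasp [ 0.4191 -0.1191  0.0668] jaw yaw 25.3 tilt z [-0.012 -0.027 -1.   ] gap 0.0515 F [-0.6  0.2  0.9]
0 [0.14 0.06 1.43]
turn/row -0.02 q6 -0.88
```

play_rows(
  travel=[
    [0.18,0.07,0],
    [0,0,0.5],
    [0,0,0.5],
    [0,0,0.4],
    [0,0,0],
    [0,0,0],
    [0,0,0],
    [0,0,0],
  ],
  turn=[0,0,0,0,0,0,0,0],
)

```text
time: 48.4
tcp_pos: [0.4212, -0.109, 0.2032]
orientation: [1.675, 2.649, -0.046]
contact_force: [0.1, -0.3, -0.1]
finger_gap: 0.0519
```

```bash
python3 plan.py .419 -.1145 .024 25.5 1; python3 look.py 9 clothes_brush
```

```text
t 48.4 grasp [ 0.4195 -0.1142  0.0233] jaw yaw 25.4 tilt z [-0.009 -0.029 -1.   ] gap 0.0519 F [ 0.1 -0.3 -0.1]
0 [-0.   -0.02 -0.02]
turn/row -0.01 q6 -0.86
t 48.4 grasp [ 0.4195 -0.1142  0.0233] jaw yaw 25.4 tilt z [-0.009 -0.029 -1.   ] gap 0.0519 F [ 0.1 -0.3 -0.1]
scene clothes_brush 0.84 ztop 0.024 c [ 0.4172 -0.1164] sz [0.0306 0.0808] long yaw 121.0 rgb [57. 37. 73.]
   spot [(0.55, array([ 0.4181, -0.1175,  0.0032]))]
top clothes_brush 0.29 ztop 0.1845 c [ 0.7168 -0.3025] sz [0.0459 0.021 ] long yaw 67.4 rgb [223. 213. 194.]
   spot []
```

play_rows(
  travel=[
    [0,0,0],
    [0,0,0],
    [0,0,0],
    [0,0,0],
    [0,0,0],
    [0,0,0],
    [0,0,0],
    [0,0,0],
  ],
  turn=[0,0,0,0,0,0,0,0],
  grip=1,
  newtons=25,
)

```text
time: 49.7
tcp_pos: [0.421, -0.1089, 0.203]
orientation: [1.675, 2.649, -0.046]
contact_force: [0.4, -0.1, -0.4]
finger_gap: 0.0282
```

play_rows(
  travel=[
    [0,0,-0.5],
    [0,0,-1],
    [0,0,-1],
    [0,0,-1],
    [0,0,0],
    [0,0,0],
    [0,0,0],
    [0,0,0],
  ],
  turn=[0,0,0,0,0,0,0,0],
)

```text
time: 50.7
tcp_pos: [0.4203, -0.105, 0.3109]
orientation: [1.678, 2.653, -0.047]
contact_force: [-0.0, -0.2, -0.7]
finger_gap: 0.0286
```

```bash
python3 plan.py .487 .108 .13 18 8; python3 look.py 10 tray_knob
```

```text
t 50.7 grasp [ 0.4177 -0.1097  0.131 ] jaw yaw 25.4 tilt z [-0.014 -0.026 -1.   ] gap 0.0286 F [-0.  -0.2 -0.7]
0 [0.7  0.65 0.  ]
1 [0.71 0.64 0.  ]
2 [0.72 0.63 0.  ]
3 [0.73 0.62 0.  ]
4 [0.74 0.6  0.  ]
5 [0.75 0.59 0.  ]
6 [0.76 0.58 0.  ]
7 [0.76 0.57 0.  ]
turn/row 0.09 q6 -0.87
t 50.7 grasp [ 0.4177 -0.1097  0.131 ] jaw yaw 25.4 tilt z [-0.014 -0.026 -1.   ] gap 0.0286 F [-0.  -0.2 -0.7]
scene tray_knob [(0.91, array([0.4408, 0.1461, 0.0662]))]
top tray_knob [(0.64, array([0.719 , 0.0688, 0.0038])), (0.63, array([0.438 , 0.1438, 0.067 ]))]
```

View pics/scene10.png

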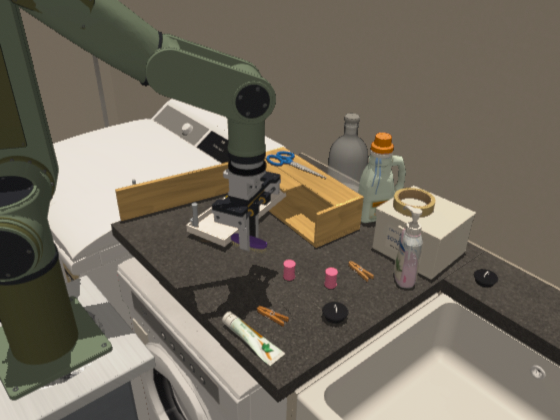

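View pics/top10.png

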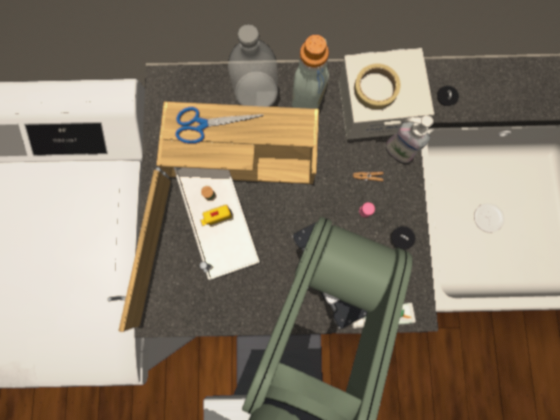

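play_rows(
  travel=[
    [0.7,0.65,0],
    [0.71,0.64,0],
    [0.72,0.63,0],
    [0.73,0.62,0],
    [0.74,0.6,0],
    [0.75,0.59,0],
    [0.74,0.58,0],
    [0.5,0.5,0],
  ],
  turn=[0.09,0.09,0.09,0.09,0.09,0.09,0.09,0.09],
)

```text
time: 51.9
tcp_pos: [0.4932, 0.1095, 0.3037]
orientation: [1.85, 2.533, -0.047]
contact_force: [0.0, -1.1, -0.9]
finger_gap: 0.0284
```

```bash
python3 plan.py .486 .1015 .09 18 1
```

```text
t 51.9 grasp [0.4907 0.1046 0.1237] jaw yaw 17.7 tilt z [-0.014 -0.027 -1.   ] gap 0.0284 F [ 0.  -1.1 -0.9]
0 [-0.05 -0.18  1.12]
turn/row -0.03 q6 -0.24
```

play_rows(
  travel=[
    [0,-0.13,0],
    [0,0,0.6],
    [0,0,0.8],
    [0,0,0.7],
    [0,0,0.4],
    [0,0,0],
    [0,0,0],
    [0,0,0],
  ],
  turn=[0,0,0,0,0,0,0,0],
)

```text
time: 52.9
tcp_pos: [0.4877, 0.1037, 0.2281]
orientation: [1.846, 2.533, -0.049]
contact_force: [-0.2, 0.1, 0.1]
finger_gap: 0.0285
```

```bash
python3 plan.py .486 .1015 .043 18 1; python3 look.py 11 tray_knob tray_floor
```

```text
t 52.9 grasp [0.4853 0.0984 0.0482] jaw yaw 17.8 tilt z [-0.013 -0.03  -0.999] gap 0.0285 F [-0.2  0.1  0.1]
0 [0.09 0.05 0.17]
turn/row -0.02 q6 -0.25
t 52.9 grasp [0.4853 0.0984 0.0482] jaw yaw 17.8 tilt z [-0.013 -0.03  -0.999] gap 0.0285 F [-0.2  0.1  0.1]
scene tray_knob [(0.89, array([0.4428, 0.1467, 0.0665]))]
scene tray_floor [(0.87, array([0.5655, 0.1288, 0.0222]))]
top tray_knob [(0.91, array([0.4389, 0.1468, 0.0696])), (0.45, array([0.6757, 0.2294, 0.0686]))]
top tray_floor [(0.66, array([0.4855, 0.0997, 0.0265]))]
```

View pics/scene11.png

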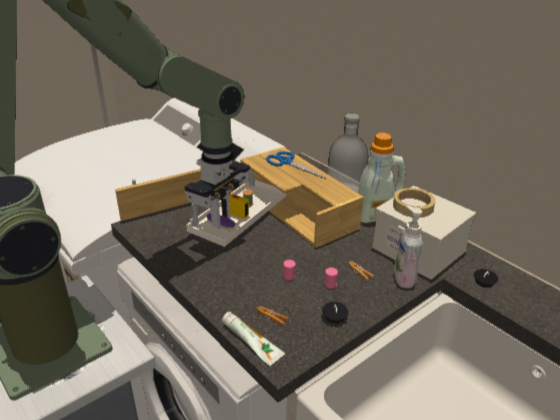

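play_rows(
  travel=[
    [0.08,0.03,0.1],
    [0,0,0.09],
    [0,0,0.05],
    [0,0,0],
    [0,0,0],
    [0,0,0],
    [0,0,0],
    [0,0,0],
  ],
  turn=[0,0,0,0,0,0,0,0],
)

```text
time: 54.2
tcp_pos: [0.4885, 0.1063, 0.223]
orientation: [1.843, 2.534, -0.053]
contact_force: [0.1, 0.4, 1.1]
finger_gap: 0.0282
```

play_rows(
  travel=[
    [0,0,0],
    [0,0,0],
    [0,0,0],
    [0,0,0],
    [0,0,-0.7],
    [0,0,-1],
    [0,0,-1],
    [0,0,-1],
  ],
  turn=[0,0,0,0,0,0,0,0],
  grip=0.54,
)

```text
time: 55.2
tcp_pos: [0.4884, 0.1098, 0.3329]
orientation: [1.847, 2.54, -0.061]
contact_force: [0.2, -0.5, 0.1]
finger_gap: 0.0433
```

play_rows(
  travel=[
    [-0.8,-0.3,-0.5],
    [-1,-0.3,0],
    [-1,-0.3,0],
    [-1,-0.3,0],
    [-1,0,0],
    [-1,0,0],
    [0,0,0],
    [0,0,0],
  ],
  turn=[0,0,0,0,0,0,0,0],
  grip=1,
)

```text
time: 56.2
tcp_pos: [0.5091, -0.0702, 0.3577]
orientation: [1.841, 2.536, -0.053]
contact_force: [-0.0, 0.8, -0.3]
finger_gap: 0.0005
```

```bash
python3 look.py 12 tray_knob tray_floor clothes_brush tape_measure reel_c door_handle; python3 -c "
import cv2
for n,a in(('top12',(150,300,110,310)),('scene12',(150,260,100,300))):
  i=cv2.imread('pics/%s.png'%n)[a[0]:a[1],a[2]:a[3]];cv2.imwrite('pics/%sz.png'%n,cv2.resize(i,None,fx=4,fy=4,interpolation=2)[:600])"
```

```text
t 56.2 grasp [ 0.5066 -0.0758  0.1778] jaw yaw 18.0 tilt z [-0.014 -0.031 -0.999] gap 0.0005 F [-0.   0.8 -0.3]
scene tray_knob [(0.73, array([0.4408, 0.1461, 0.0659]))]
scene tray_floor [(0.83, array([0.5681, 0.1281, 0.0214])), (0.75, array([ 0.7138, -0.3161,  0.002 ]))]
scene clothes_brush 0.67 ztop 0.0441 c [0.4848 0.0967] sz [0.0313 0.0764] long yaw 115.3 rgb [109.  69. 142.]
scene clothes_brush 0.54 ztop 0.0111 c [ 0.6457 -0.2354] sz [0.0723 0.0237] long yaw 80.2 rgb [155.5 111.5  61.5]
   spot [(0.78, array([0.4853, 0.097 , 0.0193])), (0.46, array([0.444 , 0.1454, 0.0643]))]
scene tape_measure 0.67 ztop 0.0723 c [0.5501 0.1191] sz [0.0296 0.0607] long yaw 107.3 rgb [217. 166.   0.]
scene tape_measure 0.51 ztop 0.0361 c [0.5532 0.0633] sz [0.3375 0.2458] long yaw 18.9 rgb [139. 127. 114.]
   spot [(0.91, array([0.5511, 0.1258, 0.0181]))]
scene reel_c 0.75 ztop 0.04 c [ 0.5603 -0.2237] sz [0.0255 0.0243] long yaw 63.6 rgb [231. 119. 144.]
scene reel_c 0.46 ztop 0.04 c [ 0.5066 -0.1408] sz [0.0294 0.0274] long yaw 5.7 rgb [124.  61.  74.]
scene reel_c 0.4 ztop 0.0602 c [0.5919 0.1
[... 265 characters left out ...]
2]))]
top tray_floor [(0.73, array([0.5671, 0.1318, 0.0197]))]
top clothes_brush 0.72 ztop 0.0347 c [0.5541 0.1147] sz [0.2893 0.1434] long yaw 17.6 rgb [194. 183. 163.]
top clothes_brush 0.61 ztop 0.0437 c [0.4863 0.0998] sz [0.0295 0.0768] long yaw 106.8 rgb [116.  77. 148.]
   spot [(0.66, array([0.486 , 0.1032, 0.0224]))]
top tape_measure 0.96 ztop 0.0736 c [0.5544 0.1202] sz [0.027  0.0594] long yaw 109.4 rgb [233. 192.  37.]
   spot []
top reel_c 0.52 ztop 0.0603 c [0.607  0.1443] sz [0.0262 0.0239] long yaw 43.6 rgb [206.  145.5  88. ]
   spot [(0.57, array([0.6083, 0.144 , 0.0224])), (0.56, array([ 0.5076, -0.1404, -0.    ]))]
top door_handle [(0.82, array([0.3751, 0.3414, 0.0742]))]
```

View pics/top12z.png

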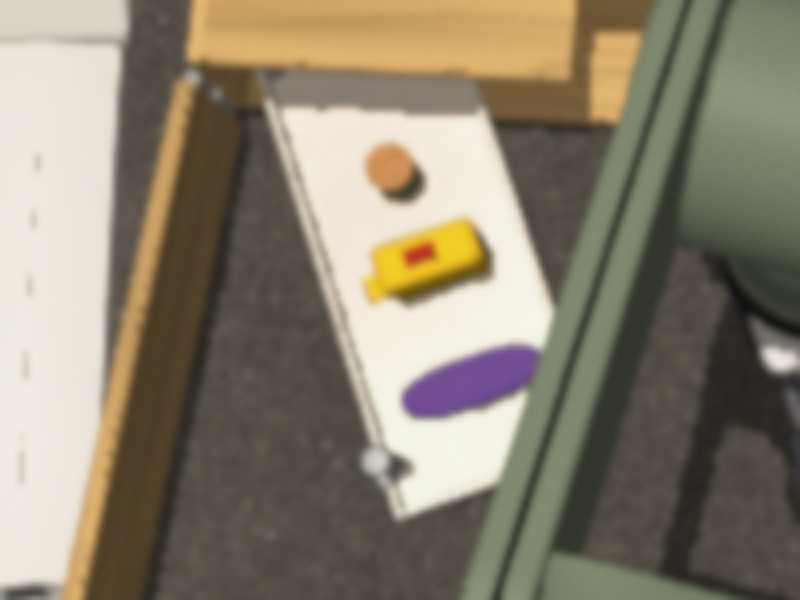

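View pics/scene12z.png

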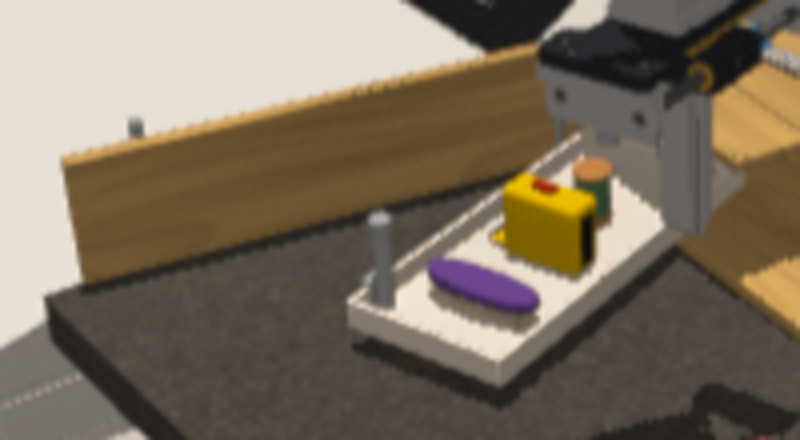

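All three stand on the tray: reel at (0.607,0.144), tape at (0.552,0.12), brush at (0.486,0.099). Nothing wanted is left outside. Next I push the tray home: closed fingers go down on the door side of the knob.

```bash
python3 plan.py .432 .175 .15 18 9
```

```text
t 57.2 grasp [ 0.507  -0.0765  0.1781] jaw yaw 18.0 tilt z [-0.013 -0.032 -0.999] gap 0.0005 F [ 0.2 -0.8  0.2]
0 [0.97 0.02 0.1 ]
1 [0.97 0.02 0.1 ]
2 [0.97 0.02 0.1 ]
3 [0.97 0.02 0.1 ]
4 [0.97 0.02 0.1 ]
5 [0.97 0.02 0.1 ]
6 [0.97 0.02 0.1 ]
7 [0.97 0.02 0.1 ]
8 [0.97 0.02 0.1 ]
turn/row 0.0 q6 -0.6
```

play_rows(
  travel=[
    [0.97,0.02,0],
    [0.97,0.02,0],
    [0.97,0.02,0],
    [0.97,0.02,0],
    [0.97,0.02,0],
    [0.97,0.02,0],
    [0.97,0.02,0],
    [0.97,0.02,0],
  ],
  turn=[0,0,0,0,0,0,0,0],
)

```text
time: 58.2
tcp_pos: [0.4412, 0.1566, 0.3522]
orientation: [1.846, 2.528, -0.051]
contact_force: [-0.3, 0.0, 0.2]
finger_gap: 0.0002
```

```bash
python3 plan.py .432 .175 .12 18 3
```

```text
t 58.2 grasp [0.4392 0.1508 0.1723] jaw yaw 17.7 tilt z [-0.011 -0.032 -0.999] gap 0.0002 F [-0.3  0.   0.2]
0 [0.28 0.01 0.58]
1 [0.28 0.01 0.58]
2 [0.28 0.01 0.58]
turn/row -0.01 q6 -0.13
```

play_rows(
  travel=[
    [0.9,0,0],
    [0.05,0,0],
    [0,0,0.8],
    [0,0,0.9],
    [0,0,0.9],
    [0,0,0.8],
    [0,0,0],
    [0,0,0],
  ],
  turn=[0,0,0,0,0,0,0,0],
)

```text
time: 59.2
tcp_pos: [0.4337, 0.1794, 0.2492]
orientation: [1.841, 2.525, -0.046]
contact_force: [-0.2, -1.1, -1.2]
finger_gap: 0.001
```

```bash
cat > push.py <<'E'
# rows for following the tray's closing arc; argument: step rad, rows
from h import *
import sys
Pv=np.array([.677,.2238]); dth=float(sys.argv[1]); n=int(sys.argv[2]); off=float(sys.argv[3]) if len(sys.argv)>3 else None
s,M,g=st(); w=g[:2]-Pv; a=np.arctan2(w[1],w[0]); r=np.hypot(*w); yaw=np.arctan2(M[1,1],M[0,1])
home=np.arctan2(-.2493,-.0193)
print("r",round(r,4),"F angle (tray eq, rad)",round((home-a+np.pi)%(2*np.pi)-np.pi,3),"lateral mm at zero contact", "q",s["qpos"].round(2))
p=g[:2]
for k in range(n):
    a+=dth; q=Pv+r*np.array([np.cos(a),np.sin(a)]); d=(q-p)/.03
    yh=np.array([np.cos(yaw),np.sin(yaw)]); xh=np.array([-yh[1],yh[0]])
    print(k,(d@xh).round(2),(d@yh).round(2)); p=q; yaw+=dth
print("turn",round(-np.degrees(dth)/10,2))
E
python3 push.py .09 8; python3 look.py 13 tray_knob tray_floor
```

```text
t 59.2 grasp [0.433  0.1733 0.0693] jaw yaw 17.8 tilt z [-0.004 -0.034 -0.999] gap 0.001 F [-0.2 -1.1 -1.2]
r 0.2492 F angle (tray eq, rad) 1.29 lateral mm at zero contact q [ 0.22  0.19  1.93 -0.04  1.04 -0.07]
0 -0.75 -0.05
1 -0.75 -0.05
2 -0.75 -0.05
3 -0.75 -0.05
4 -0.75 -0.05
5 -0.75 -0.05
6 -0.75 -0.05
7 -0.75 -0.05
turn -0.52
t 59.2 grasp [0.433  0.1733 0.0693] jaw yaw 17.8 tilt z [-0.004 -0.034 -0.999] gap 0.001 F [-0.2 -1.1 -1.2]
scene tray_knob [(0.82, array([0.4392, 0.146 , 0.0629])), (0.24, array([0.608 , 0.1464, 0.0205]))]
scene tray_floor [(0.72, array([0.5659, 0.1308, 0.0187]))]
top tray_knob [(0.72, array([0.4383, 0.1455, 0.0685])), (0.68, array([0.7214, 0.0677, 0.0048]))]
top tray_floor [(0.66, array([0.5678, 0.13  , 0.0173]))]
```

View pics/scene13.png

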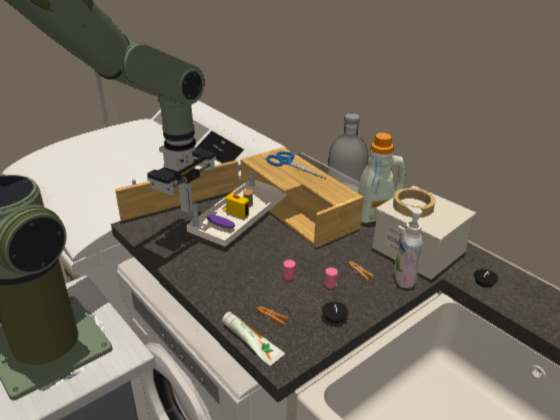

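play_rows(
  travel=[
    [-0.3,-0.02,0],
    [-0.3,-0.02,0],
    [-0.4,-0.02,0],
    [-0.5,-0.03,0],
    [-0.5,-0.03,0],
    [-0.5,-0.03,0],
    [-0.5,-0.03,0],
    [-0.4,-0.03,0],
  ],
  turn=[-0.2,-0.2,-0.3,-0.35,-0.35,-0.35,-0.35,-0.3],
)

```text
time: 60.5
tcp_pos: [0.4763, 0.0872, 0.2543]
orientation: [1.253, 2.87, -0.047]
contact_force: [-0.0, 0.5, -0.3]
finger_gap: 0.0006
```

```bash
python3 push.py .06 8; python3 look.py 14 tray_knob tray_floor
```

```text
t 60.5 grasp [0.4758 0.0816 0.0744] jaw yaw 42.8 tilt z [-0.003 -0.031 -1.   ] gap 0.0006 F [-0.   0.5 -0.3]
r 0.2464 F angle (tray eq, rad) 0.878 lateral mm at zero contact q [ 0.01  0.2   1.89 -0.04  1.05 -0.72]
0 -0.49 -0.05
1 -0.49 -0.05
2 -0.49 -0.05
3 -0.49 -0.05
4 -0.49 -0.05
5 -0.49 -0.05
6 -0.49 -0.05
7 -0.49 -0.05
turn -0.34
t 60.5 grasp [0.4758 0.0816 0.0744] jaw yaw 42.8 tilt z [-0.003 -0.031 -1.   ] gap 0.0006 F [-0.   0.5 -0.3]
scene tray_knob [(0.95, array([0.4858, 0.063 , 0.064 ])), (0.74, array([ 0.4967, -0.3028,  0.0036]))]
scene tray_floor [(0.8, array([0.6079, 0.094 , 0.0212]))]
top tray_knob [(0.87, array([0.4848, 0.0581, 0.0647])), (0.4, array([0.7187, 0.0689, 0.0023]))]
top tray_floor [(0.57, array([0.6076, 0.0996, 0.0178]))]
```

View pics/scene14.png

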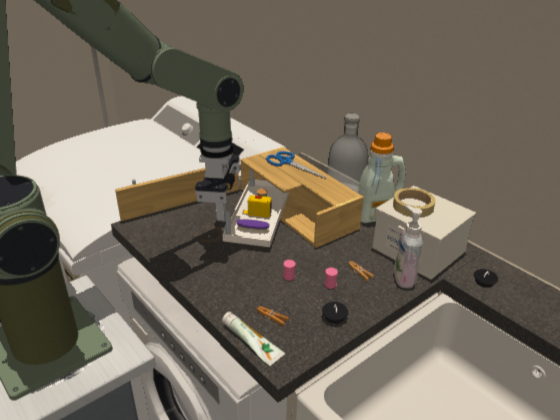

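play_rows(
  travel=[
    [-0.45,-0.03,0.03],
    [-0.5,-0.03,0.03],
    [-0.5,-0.03,0.03],
    [-0.5,-0.03,0.03],
    [-0.5,-0.03,0],
    [-0.5,-0.03,0],
    [-0.5,-0.03,0],
    [-0.4,-0.03,0],
  ],
  turn=[-0.3,-0.34,-0.34,-0.34,-0.34,-0.34,-0.34,-0.3],
)

```text
time: 61.8
tcp_pos: [0.5628, 0.0188, 0.2506]
orientation: [-0.539, -3.088, 0.049]
contact_force: [0.0, -0.7, -0.3]
finger_gap: 0.0001
```

```bash
python3 push.py .05 8; python3 look.py 15 tray_knob tray_floor
```

```text
t 61.8 grasp [0.5607 0.0134 0.0707] jaw yaw 70.2 tilt z [-0.012 -0.03  -0.999] gap 0.0001 F [ 0.  -0.7 -0.3]
r 0.2404 F angle (tray eq, rad) 0.428 lateral mm at zero contact q [-0.11  0.36  1.7  -0.03  1.1  -1.32]
0 -0.4 -0.05
1 -0.4 -0.05
2 -0.4 -0.05
3 -0.4 -0.05
4 -0.4 -0.05
5 -0.4 -0.05
6 -0.4 -0.05
7 -0.4 -0.05
turn -0.29
t 61.8 grasp [0.5607 0.0134 0.0707] jaw yaw 70.2 tilt z [-0.012 -0.03  -0.999] gap 0.0001 F [ 0.  -0.7 -0.3]
scene tray_knob [(0.94, array([ 0.5756, -0.0049,  0.0661])), (0.64, array([0.6601, 0.0688, 0.023 ]))]
scene tray_floor [(0.81, array([0.6697, 0.0765, 0.0198]))]
top tray_knob []
top tray_floor []
```

View pics/scene15.png

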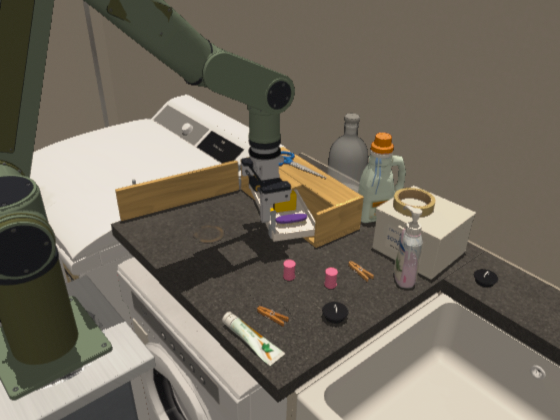

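play_rows(
  travel=[
    [-0.4,-0.12,0],
    [-0.4,-0.12,0],
    [-0.4,-0.12,0],
    [-0.4,-0.1,0],
    [-0.4,-0.08,0],
    [-0.4,-0.05,0],
    [0,0,0],
    [0,0,0],
  ],
  turn=[-0.28,-0.28,-0.28,-0.28,-0.28,-0.28,0,0],
)

```text
time: 63.1
tcp_pos: [0.6248, -0.0106, 0.2495]
orientation: [-0.072, -3.121, 0.043]
contact_force: [-0.1, -0.5, -0.0]
finger_gap: 0.0008
```

```bash
python3 push.py .05 2; python3 look.py 16 tray_knob tray_floor
```

```text
t 63.1 grasp [ 0.6212 -0.0155  0.0696] jaw yaw 87.4 tilt z [-0.02  -0.027 -0.999] gap 0.0008 F [-0.1 -0.5 -0. ]
r 0.2457 F angle (tray eq, rad) 0.152 lateral mm at zero contact q [-0.15  0.47  1.53 -0.03  1.15 -1.66]
0 -0.4 -0.06
1 -0.4 -0.06
turn -0.29
t 63.1 grasp [ 0.6212 -0.0155  0.0696] jaw yaw 87.4 tilt z [-0.02  -0.027 -0.999] gap 0.0008 F [-0.1 -0.5 -0. ]
scene tray_knob [(0.82, array([ 0.6471, -0.0264,  0.0638]))]
scene tray_floor [(0.85, array([0.7129, 0.0785, 0.0203])), (0.27, array([ 0.7148, -0.3141,  0.0033]))]
top tray_knob [(0.73, array([0.3739, 0.3421, 0.0739]))]
top tray_floor []
```

View pics/scene16.png

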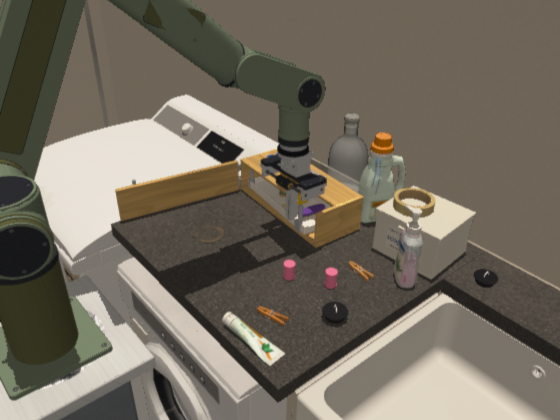

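play_rows(
  travel=[
    [-0.25,0,0],
    [-0.2,0,0],
    [-0.1,0,0],
    [0,0,0],
    [0,0,0],
    [0,0,0],
    [0,0,0],
    [0,0,0],
  ],
  turn=[0,0,0,0,0,0,0,0],
)

```text
time: 64.4
tcp_pos: [0.6427, -0.0117, 0.2493]
orientation: [-0.072, -3.122, 0.043]
contact_force: [-0.1, -0.7, 0.0]
finger_gap: 0.0004
```

play_rows(
  travel=[
    [-0.1,0,0],
    [-0.1,0,0],
    [0,0,0],
    [0,0,0],
    [0,0,0],
    [0,0,0],
    [0,0,0],
    [0,0,0],
  ],
  turn=[0,0,0,0,0,0,0,0],
)

```text
time: 65.4
tcp_pos: [0.6471, -0.0119, 0.2491]
orientation: [-0.072, -3.112, 0.043]
contact_force: [-2.8, -0.5, 1.5]
finger_gap: 0.0005
```

```bash
python3 push.py .05 1; python3 look.py 17 tray_knob tray_floor
```

```text
t 65.4 grasp [ 0.6419 -0.0168  0.0692] jaw yaw 87.4 tilt z [-0.029 -0.027 -0.999] gap 0.0005 F [-2.8 -0.5  1.5]
r 0.2431 F angle (tray eq, rad) 0.068 lateral mm at zero contact q [-0.15  0.52  1.46 -0.03  1.18 -1.66]
0 -0.4 -0.03
turn -0.29
t 65.4 grasp [ 0.6419 -0.0168  0.0692] jaw yaw 87.4 tilt z [-0.029 -0.027 -0.999] gap 0.0005 F [-2.8 -0.5  1.5]
scene tray_knob [(0.69, array([ 0.6596, -0.0258,  0.0655])), (0.65, array([0.6778, 0.2193, 0.0691]))]
scene tray_floor [(0.67, array([0.7163, 0.0814, 0.0177]))]
top tray_knob [(0.16, array([ 0.4935, -0.3016,  0.0003]))]
top tray_floor []
```

play_rows(
  travel=[
    [-0.15,0,0],
    [-0.15,0,0],
    [-0.15,0,0],
    [-0.15,0,0],
    [0,0,0],
    [0,0,0],
    [0,0,0],
    [0,0,0],
  ],
  turn=[0,0,0,0,0,0,0,0],
)

```text
time: 66.7
tcp_pos: [0.655, -0.0121, 0.249]
orientation: [-0.071, -3.065, 0.042]
contact_force: [-3.0, -0.3, 1.7]
finger_gap: 0.0004
```

```bash
python3 push.py .05 1
```

```text
t 66.7 grasp [ 0.6414 -0.0168  0.0695] jaw yaw 87.4 tilt z [-0.076 -0.026 -0.997] gap 0.0004 F [-3.  -0.3  1.7]
r 0.2432 F angle (tray eq, rad) 0.07 lateral mm at zero contact q [-0.14  0.55  1.42 -0.04  1.24 -1.65]
0 -0.4 -0.03
turn -0.29
```

play_rows(
  travel=[
    [0.3,0,0],
    [0.5,0,0],
    [0,0,-0.7],
    [0,0,-1],
    [0,0,-1],
    [0,0,-1],
    [0,0,0],
    [0,0,0],
  ],
  turn=[0,0,0,0,0,0,0,0],
)

```text
time: 67.7
tcp_pos: [0.6411, -0.008, 0.3715]
orientation: [-0.071, -3.081, 0.043]
contact_force: [-0.4, 0.6, -0.4]
finger_gap: 0.0001
```

```bash
python3 look.py 18 tray_knob tray_floor tape_measure clothes_brush reel_c door_handle; python3 -c "
from h import *
f=robot.grab_frame('top');P=cloud(f); m=(P[...,2]>.06)&(P[...,2]<.088)&(abs(P[...,0]-.657)<.025)&(abs(P[...,1]+.027)<.03)
print(m.sum(),P[m].mean(0))
import cv2
i=cv2.imread('pics/scene18.png')[140:260,220:380];cv2.imwrite('pics/s18z.png',cv2.resize(i,None,fx=5,fy=5,interpolation=2))"; python3 plan.py .374 .342 .14 90 14
```

```text
t 67.7 grasp [ 0.6303 -0.0128  0.1918] jaw yaw 87.4 tilt z [-0.06  -0.027 -0.998] gap 0.0001 F [-0.4  0.6 -0.4]
scene tray_knob [(0.6, array([ 0.6603, -0.0284,  0.0637])), (0.44, array([ 0.7122, -0.3141,  0.0026]))]
scene tray_floor [(0.59, array([0.7209, 0.0796, 0.019 ]))]
scene tape_measure 0.89 ztop 0.0662 c [0.6921 0.0566] sz [0.0822 0.0353] long yaw 22.4 rgb [127.  99.   0.]
   spot [(0.85, array([0.7166, 0.0678, 0.0216]))]
scene clothes_brush 0.76 ztop 0.0446 c [ 0.705  -0.0058] sz [0.0908 0.0357] long yaw 7.3 rgb [57. 37. 73.]
scene clothes_brush 0.62 ztop 0.0937 c [0.4788 0.2949] sz [0.0536 0.3425] long yaw 169.9 rgb [120.  94.  54.]
   spot []
scene reel_c 0.7 ztop 0.0399 c [ 0.5059 -0.1428] sz [0.0267 0.0263] long yaw 71.4 rgb [229.  117.5 142.5]
scene reel_c 0.55 ztop 0.0402 c [ 0.5607 -0.2236] sz [0.0256 0.027 ] long yaw 101.4 rgb [230.5 119.  144. ]
   spot [(0.75, array([ 0.5084, -0.1432, -0.0008])), (0.49, array([ 0.5617, -0.2207, -0.0017])), (0.47, array([0.722 , 0.1289, 0.0189]))]
scene door_handle [(0.66, array([0.3718, 0.3387, 0.0739]))]
top tray_knob [(0.4, array(
[... 267 characters left out ...]
252 0.0258] long yaw 153.4 rgb [243.5 140.  165. ]
   spot [(0.69, array([ 0.5055, -0.1412,  0.0013])), (0.52, array([ 0.5636, -0.222 , -0.0031]))]
top door_handle [(0.89, array([0.3731, 0.3425, 0.0759]))]
0 [nan nan nan]
t 68.75 grasp [ 0.6304 -0.0129  0.1921] jaw yaw 87.4 tilt z [-0.06  -0.027 -0.998] gap 0.0008 F [-0.6 -0.3 -0.2]
0 [0.65 0.82 0.12]
1 [0.65 0.82 0.12]
2 [0.64 0.82 0.12]
3 [0.64 0.82 0.12]
4 [0.64 0.82 0.12]
5 [0.63 0.83 0.12]
6 [0.63 0.83 0.12]
7 [0.63 0.83 0.12]
8 [0.63 0.83 0.12]
9 [0.62 0.84 0.12]
10 [0.62 0.84 0.12]
11 [0.62 0.84 0.12]
12 [0.62 0.84 0.12]
13 [0.61 0.84 0.12]
turn/row -0.02 q6 -1.66<string>:4: RuntimeWarning: Mean of empty slice.
  ret = um.true_divide(
```

View pics/s18z.png

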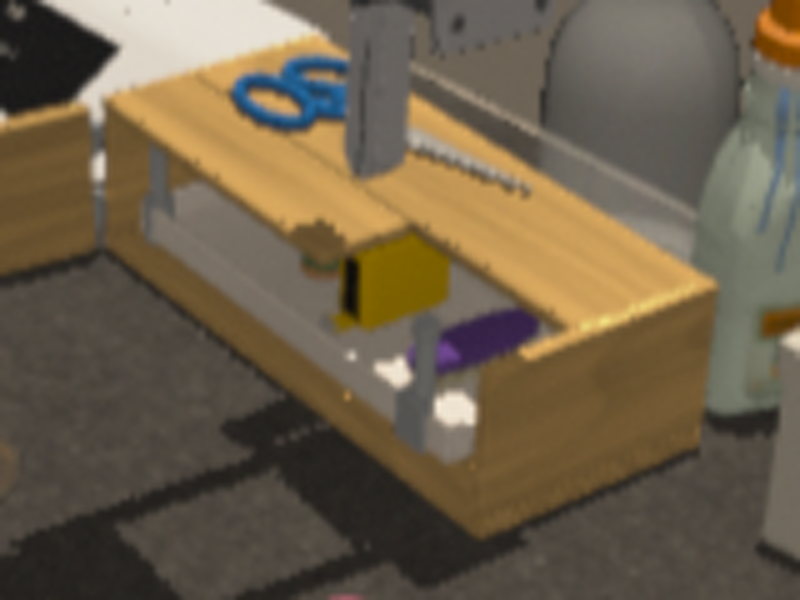

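View pics/top18.png

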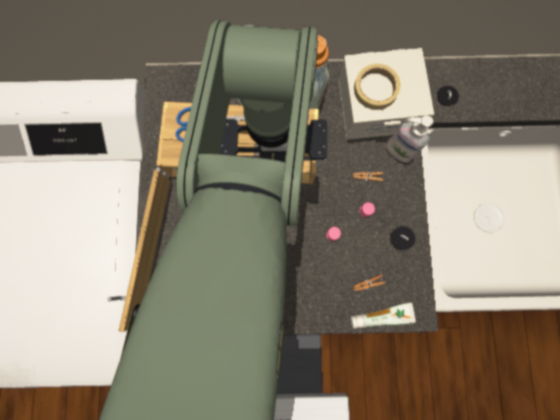

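The tray is home: the knob reads (0.660,-0.028), as at the start, with the tape, brush and reel visible on it. Now to the door handle.

play_rows(
  travel=[
    [0.65,0.82,0],
    [0.65,0.82,0],
    [0.64,0.82,0],
    [0.64,0.82,0],
    [0.64,0.82,0],
    [0.63,0.83,0],
    [0.63,0.83,0],
    [0.63,0.83,0],
  ],
  turn=[0,0,0,0,0,0,0,0],
  grip=0.66,
  newtons=10,
)

```text
time: 69.75
tcp_pos: [0.4943, 0.2006, 0.3755]
orientation: [-0.078, -3.084, 0.043]
contact_force: [-0.4, -1.1, -0.2]
finger_gap: 0.0318
```

```bash
python3 plan.py .3745 .341 .135 90 7
```

```text
t 69.75 grasp [0.4841 0.1958 0.1959] jaw yaw 87.1 tilt z [-0.057 -0.026 -0.998] gap 0.0318 F [-0.4 -1.1 -0.2]
0 [0.56 0.66 0.29]
1 [0.55 0.67 0.29]
2 [0.55 0.67 0.29]
3 [0.54 0.68 0.29]
4 [0.54 0.68 0.29]
5 [0.53 0.68 0.29]
6 [0.53 0.69 0.29]
turn/row -0.04 q6 -1.29
```

play_rows(
  travel=[
    [0.56,0.66,0.1],
    [0.55,0.67,0.1],
    [0.55,0.67,0.1],
    [0.54,0.68,0.1],
    [0.54,0.68,0.2],
    [0.53,0.68,0.2],
    [0.53,0.7,0.2],
    [0,0,0],
  ],
  turn=[-0.04,-0.04,-0.04,-0.04,-0.04,-0.04,-0.04,0],
)

```text
time: 70.75
tcp_pos: [0.3777, 0.3512, 0.3491]
orientation: [0.005, -3.089, 0.038]
contact_force: [0.2, 0.3, 1.0]
finger_gap: 0.0321
```

```bash
python3 plan.py .3745 .341 .072 90 4;  python3 look.py 19 door_handle tray_knob clothes_brush tape_measure
```

```text
t 70.75 grasp [0.3683 0.3468 0.1694] jaw yaw 90.2 tilt z [-0.053 -0.025 -0.998] gap 0.0321 F [0.2 0.3 1. ]
0 [-0.05 -0.05  0.81]
1 [-0.05 -0.05  0.81]
2 [-0.05 -0.05  0.81]
3 [-0.05 -0.05  0.81]
turn/row 0.01 q6 -1.0
t 70.75 grasp [0.3683 0.3468 0.1694] jaw yaw 90.2 tilt z [-0.053 -0.025 -0.998] gap 0.0321 F [0.2 0.3 1. ]
scene door_handle [(0.61, array([0.3708, 0.3393, 0.0737]))]
scene tray_knob [(0.87, array([ 0.6636, -0.0289,  0.0648]))]
scene clothes_brush 0.59 ztop 0.0441 c [ 0.716  -0.0035] sz [0.032  0.0772] long yaw 178.6 rgb [56. 36. 71.]
   spot [(0.77, array([ 0.7114, -0.0053,  0.0167])), (0.16, array([0.7193, 0.0662, 0.0198]))]
scene tape_measure 0.53 ztop 0.0659 c [0.6998 0.0519] sz [0.0556 0.0504] long yaw 43.4 rgb [124.  97.   0.]
   spot [(0.8, array([0.7152, 0.0668, 0.0204]))]
top door_handle [(0.61, array([0.3705, 0.3429, 0.0745]))]
top tray_knob [(0.67, array([ 0.655 , -0.0287,  0.0676]))]
top clothes_brush 0.49 ztop 0.0442 c [ 0.6961 -0.0027] sz [0.0284 0.0428] long yaw 179.1 rgb [100.5  70.  102. ]
top clothes_brush 0.43 ztop 0.0372 c [0.6755 0.0808] sz [0.0675 0.2856] long yaw 93.9 rgb [160.5 150.5 142.5]
   spot [(0.44, array([ 0.7169, -0.0023,  0.021 ]))]
   spot []
```

View pics/top19.png

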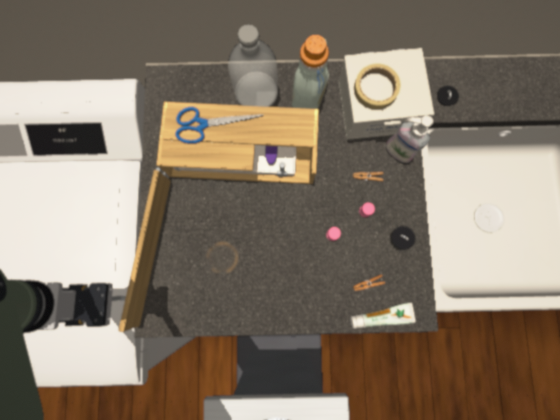

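play_rows(
  travel=[
    [-0.3,-0.1,0],
    [0,0,0],
    [0,0,0.6],
    [0,0,0.8],
    [0,0,0.8],
    [0,0,0.7],
    [0,0,0.3],
    [0,0,0],
  ],
  turn=[0,0,0,0,0,0,0,0],
)

```text
time: 72.45
tcp_pos: [0.3818, 0.3437, 0.2453]
orientation: [-0.0, -3.085, 0.041]
contact_force: [-0.1, -0.8, 0.3]
finger_gap: 0.0318
```

play_rows(
  travel=[
    [0,0,0],
    [0,0,0],
    [0,0,0],
    [0,0,0],
    [0,0,0],
    [0,0,0],
    [0,0,0],
    [0,0,0],
  ],
  turn=[0,0,0,0,0,0,0,0],
  grip=1,
  newtons=10,
)

```text
time: 73.45
tcp_pos: [0.3825, 0.3442, 0.2468]
orientation: [-0.001, -3.088, 0.037]
contact_force: [-0.6, 0.2, -2.1]
finger_gap: 0.0102
```

```bash
python3 arc.py -.09; python3 -c "
from h import *
f=robot.grab_frame('top');P=cloud(f); m=(P[...,2]>.06)&(P[...,2]<.088)&(abs(P[...,0]-.657)<.025)&(abs(P[...,1]+.027)<.03)
print(m.sum(),P[m].mean(0),P[m].min(0),P[m].max(0))"
```

```text
t 73.45 grasp [0.3729 0.3399 0.0671] jaw yaw 90.0 tilt z [-0.053 -0.024 -0.998] gap 0.0102 F [-0.6  0.2 -2.1]
r 0.29462045621719046 angle 1.6663556560144448
1 [0.367 0.314] [ 0.2  -0.86  0.03]
2 [0.362 0.288] [ 0.16 -0.87  0.03]
3 [0.36  0.262] [ 0.08 -0.88  0.03]
4 [0.36  0.235] [-0.   -0.88  0.02]
5 [0.362 0.209] [-0.08 -0.88  0.02]
6 [0.367 0.183] [-0.16 -0.87  0.01]
7 [0.374 0.158] [-0.23 -0.85  0.01]
8 [0.383 0.133] [-0.31 -0.82  0.  ]
9 [0.395 0.109] [-0.38 -0.79 -0.  ]
44 [ 0.65807384 -0.02733101  0.08020689] [ 0.65293239 -0.03443141  0.06041825] [ 0.66622332 -0.0209395   0.08708959]
```

The knob's depth mean is (0.6581,-0.0273), against (0.6580,-0.0274) at the start, so the tray is fully home. The handle is gripped at a 10.2 mm gap, so I'll swing the door shut.

play_rows(
  travel=[
    [0.2,-0.86,0],
    [0.16,-0.87,0],
    [0.08,-0.88,0],
    [0,-0.88,0],
    [-0.08,-0.88,0],
    [-0.16,-0.87,0],
    [-0.23,-0.85,0],
    [-0.31,-0.82,0],
  ],
  turn=[0,0,0,0,0,0,0,0],
)

```text
time: 74.5
tcp_pos: [0.3925, 0.1328, 0.2479]
orientation: [0.007, -3.093, 0.032]
contact_force: [2.5, 1.4, -6.2]
finger_gap: 0.0104
```

```bash
python3 arc.py -.09
```

```text
t 74.5 grasp [0.3838 0.1291 0.0681] jaw yaw 90.3 tilt z [-0.048 -0.02  -0.999] gap 0.0104 F [ 2.5  1.4 -6.2]
r 0.29448575839145946 angle 0.9334387485766635
1 [0.396 0.106] [-0.42 -0.78 -0.  ]
2 [0.41  0.083] [-0.46 -0.75 -0.01]
3 [0.426 0.062] [-0.52 -0.71 -0.01]
4 [0.444 0.043] [-0.59 -0.66 -0.02]
5 [0.463 0.025] [-0.64 -0.6  -0.02]
6 [0.484 0.008] [-0.69 -0.54 -0.02]
7 [ 0.506 -0.006] [-0.74 -0.48 -0.03]
8 [ 0.53  -0.018] [-0.78 -0.41 -0.03]
9 [ 0.554 -0.028] [-0.81 -0.34 -0.03]
```

play_rows(
  travel=[
    [-0.42,-0.78,0],
    [-0.46,-0.75,0],
    [-0.52,-0.71,0],
    [-0.59,-0.66,0],
    [-0.64,-0.6,0],
    [-0.69,-0.54,0],
    [-0.74,-0.48,0],
    [-0.78,-0.41,0],
  ],
  turn=[0,0,0,0,0,0,0,0],
)

```text
time: 75.5
tcp_pos: [0.5441, -0.0182, 0.248]
orientation: [0.001, -3.1, 0.016]
contact_force: [2.0, 4.6, 2.7]
finger_gap: 0.0097
```

```bash
python3 arc.py -.09
```

```text
t 75.5 grasp [ 0.5367 -0.0201  0.0682] jaw yaw 90.1 tilt z [-0.041 -0.011 -0.999] gap 0.0097 F [2.  4.6 2.7]
r 0.29272849896784486 angle 0.18874477853806493
1 [ 0.561 -0.03 ] [-0.81 -0.34 -0.03]
2 [ 0.586 -0.037] [-0.85 -0.24 -0.03]
3 [ 0.612 -0.042] [-0.86 -0.16 -0.03]
4 [ 0.639 -0.045] [-0.88 -0.08 -0.04]
5 [ 0.665 -0.045] [-0.88 -0.   -0.04]
6 [ 0.691 -0.043] [-0.88  0.08 -0.04]
7 [ 0.717 -0.038] [-0.87  0.15 -0.04]
8 [ 0.743 -0.031] [-0.85  0.23 -0.04]
9 [ 0.768 -0.022] [-0.82  0.31 -0.04]
```

play_rows(
  travel=[
    [-0.7,-0.3,0],
    [-0.6,-0.2,0],
    [-0.3,-0.06,0],
    [-0.15,0,0],
    [-0.1,0,0],
    [0,0,0],
    [0,0,0],
    [0,0,0],
  ],
  turn=[0,0,0,0,0,0,0,0],
)

```text
time: 76.5
tcp_pos: [0.5993, -0.0349, 0.2477]
orientation: [0.001, -3.088, 0.013]
contact_force: [-0.7, 0.4, -1.0]
finger_gap: 0.0096
```

```bash
python3 arc.py -.09 | head -2; python3 look.py 20 door_handle
```

```text
t 76.5 grasp [ 0.5896 -0.0364  0.0679] jaw yaw 90.1 tilt z [-0.054 -0.008 -0.999] gap 0.0096 F [-0.7  0.4 -1. ]
r 0.2918528907805899 angle 6.282114391885802
t 76.5 grasp [ 0.5896 -0.0364  0.0679] jaw yaw 90.1 tilt z [-0.054 -0.008 -0.999] gap 0.0096 F [-0.7  0.4 -1. ]
scene door_handle [(0.86, array([ 0.5856, -0.0352,  0.0759]))]
top door_handle []
```

play_rows(
  travel=[
    [-0.12,0,0],
    [-0.12,0,0],
    [0,0,0],
    [0,0,0],
    [0,0,0],
    [0,0,0],
    [0,0,0],
    [0,0,0],
  ],
  turn=[0,0,0,0,0,0,0,0],
)

```text
time: 77.7
tcp_pos: [0.6034, -0.035, 0.2471]
orientation: [0.002, -3.072, 0.012]
contact_force: [-0.9, -0.7, 0.3]
finger_gap: 0.01
```

play_rows(
  travel=[
    [0,0,0],
    [0,0,0],
    [0,0,0],
    [0,0,0],
    [0,0,-0.7],
    [0,0,-1],
    [0,0,-1],
    [0,0,-1],
  ],
  turn=[0,0,0,0,0,0,0,0],
  grip=0.6,
)

```text
time: 78.7
tcp_pos: [0.6105, -0.0338, 0.3569]
orientation: [0.003, -3.067, 0.011]
contact_force: [0.8, -0.1, 0.2]
finger_gap: 0.0376
```

play_rows(
  travel=[
    [0.6,1,-0.5],
    [0.6,1,0],
    [0.6,1,0],
    [0.6,1,0],
    [0.6,1,0],
    [0.6,1,0],
    [0.6,1,0],
    [0.6,1,0],
  ],
  turn=[0,0,0,0,0,0,0,0],
)

```text
time: 79.7
tcp_pos: [0.4659, 0.211, 0.3856]
orientation: [-0.006, -3.079, 0.012]
contact_force: [-0.1, 0.1, -0.1]
finger_gap: 0.0379
```

```bash
python3 look.py 21 door_handle tray_knob
python3 - <<'E'
from h import *
for n in("top","scene"):
    f=robot.grab_frame(n);P=cloud(f)
    m=(P[...,2]>.085)&(P[...,2]<.1)&(P[...,0]>.56)&(P[...,0]<.602)&(P[...,1]>-.07)&(P[...,1]<0)
    print(n,m.sum(),P[m].mean(0))
    m=(P[...,2]>.06)&(P[...,2]<.088)&(abs(P[...,0]-.657)<.02)&(abs(P[...,1]+.027)<.02); print("knob",m.sum(),P[m].mean(0))
    m=(abs(P[...,2]-.097)<.006)&(P[...,0]>.6)&(P[...,0]<.85)&(P[...,1]>-.15)&(P[...,1]<.28)
    ys=np.arange(-.08,.24,.02); q=P[m]; e=[]
    for y in ys:
        s=q[abs(q[:,1]-y)<.01]; e.append(np.percentile(s[:,0],1) if len(s)>10 else np.nan)
    e=np.array(e); ok=~np.isnan(e); c=np.polyfit(ys[ok],e[ok],1);print("front line",c,e.round(4))
E
```

```text
t 79.7 grasp [0.4547 0.2097 0.2059] jaw yaw 89.8 tilt z [-0.062 -0.007 -0.998] gap 0.0379 F [-0.1  0.1 -0.1]
scene door_handle [(0.77, array([ 0.5892, -0.0365,  0.076 ]))]
scene tray_knob [(0.55, array([ 0.6602, -0.028 ,  0.0664])), (0.25, array([0.6563, 0.2491, 0.0728]))]
top door_handle [(0.65, array([ 0.5903, -0.0352,  0.0735]))]
top tray_knob [(0.8, array([ 0.6556, -0.0295,  0.0659]))]
top 16 [ 0.59061993 -0.03826886  0.08978996]
knob 43 [ 0.6580931  -0.02721929  0.07995875]
front line [0.07611459 0.6292144 ] [0.6232 0.6246 0.6262 0.6275 0.6295 0.6303 0.6325 0.634  0.6356 0.6368
 0.638  0.6397 0.6415 0.643  0.6441 0.6463]
scene 13 [ 0.58755428 -0.03813373  0.09006501]
knob 20 [ 0.65735282 -0.02745237  0.08222535]
front line [0.07601475 0.62538325] [0.6191 0.6208 0.6224 0.6233 0.6253 0.6276 0.629  0.6293 0.6313 0.6329
 0.6352 0.6365 0.6378 0.638  0.6406 0.6421]
```

View pics/top21.png

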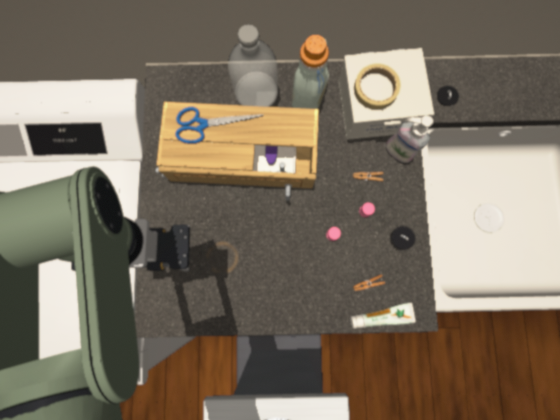

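View pics/scene21.png

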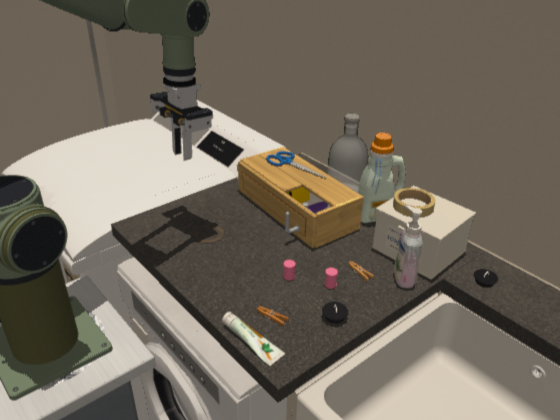

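The door front line, handle and knob all match the opening measurements, and the scissors, pegs, plug and pink cylinders haven't moved.

```bash
python3 -c "
from bench import robot
print(robot.hand_in())"
```

```text
the job is handed in; nothing more can be done
None
```

I opened the door, swung the tray out by its knob, and set the wooden reel, the tape measure and the clothes brush on it. I then pushed the tray home with closed fingers on its knob and shut the door. I handed in at about 80 s; it gave no verdict.

- **Last checks:** The knob's depth reading was within 1 mm of where it stood before I opened anything. The door's front edge and handle matched their opening readings to about 1 mm. All three things were seen on the tray once it was home. With the door shut, only the tape and brush show through the cut-away.
- **Brush knocked aside:** It was moved by about 2 cm during the run, so I measured its new place before grasping it.
- **Pink cylinders:** I left the two plain pink cylinders out, taking them for look-alikes because they show no wooden flanges. That is my reading of the pictures. The networks reported them as reels too, but they do not tell look-alikes apart.
- **Tool tilt:** The tool drifted a few degrees off upright, mostly when I pressed the tray against its stop. It did no harm I could see, and forces stayed under about 8 N at the readings taken after each move.

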